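# Clear the soldering mat

### The arm

A 7-joint arm with a two-finger parallel gripper is mounted at the origin on the work surface. World frame = base frame: x ahead of the robot, y to its left, z up, the work surface at z = 0. Lengths are in m, angles in rad, forces in N, time in s.
With the tool pointing down it reaches from about 0.425 to 0.925 m from the base axis. Payload 6.8 kg.
Tool frame: the origin (TCP) lies at the very end of the fingers, on their centre line; the grasp point (between the pads) lies 19 mm behind it; z points along the fingers, y is the line along which they close (so a half turn about z gives the same grasp; the last joint's range is limited). The gripper opens to 85 mm and grips with 20 to 120 N. Pads are 22 mm wide; open, the fingers measure 114 mm over their backs; the gripper's body (76 mm by 85 mm) begins 54 mm behind the grasp point. The pads swing forward as they close: fully open they stand 13 mm farther back than shut.
Start: joints at [1.17, 0.477, 0.022, 1.555, -0.011, 1.109, -0.083], TCP at [0.195, -0.646, 0.231] pointing down, gripper open.
Joint ranges: [-2.96, 2.96], [-0.34, 2.1], [-1.41, 1.46], [0.24, 2.44], [-1.37, 4.51], [0.17, 1.92], [-2.96, 2.96]. Speed limits (rad/s): [2.39, 2.39, 3.14, 3.14, 3.14, 3.14, 3.14].

### API

Orientations are given as a rotation vector (axis times angle).
In Python, from bench import r gives the robot as it stands.
- The arm moves only by the tool play_rows, never from a script. Its argument "targets" is text: rows parted by semicolons, each of 5 numbers parted by spaces: the closure, from -1 (fully open) to 1 (shut), then the shift along the tool's x, y, z in m, then the turn about the tool's z in rad. In form: gripper dx dy dz spin; .... A call has 1 to 8 rows; each row is the pose to reach, as a shift and turn from the pose commanded when the call began, along the tool's axes at that moment; what a row does not reach only later rows make up. A row lasts 1/12 s, in which the tool goes at most 41.7 mm and 7.16 degrees, less where a joint would pass 70% of its speed; a pose out of reach is approached as far as the arm can. A call with a gripper value outside its range is refused whole. The fingers move at their own pace and stop on an object; "squeeze" is the grip in N (left out, the last holds). Time passes only in rows, so rows that repeat a pose let the fingers close. It gives the time, the measured TCP pose, the force, the opening and the grip force at its end, in the units of the state.
- r.get_obs(): the state, without advancing time (a new reading comes with each control period).
- r.grab_frame(name): name is "scene" or "side" or "wrist"; returns the picture (480x640x3 uint8, red, green, blue); there is no depth.
- r.camera_info(name): a dict with "fov_y" (degrees; the focal length in pixels is half the picture's height over the tangent of half this angle, whatever the lens; pixels are square), "cx", "cy" (the principal point, pixels), "k1" (the pictures are not rectified: a ray, as slopes to the right and down, at radius r is drawn at 1 + k1 r^2 times it, then the intrinsics apply), "position" and "rotation" of the camera in the world. Camera axes: x right, y down, z forward; pixel columns grow to the right and rows downward; lengths in m; the calibration is good to about 2 mm. A picture is of the moment at which its call begins: read the wrist's pose just before it. camera_info takes no time and is no camera call; for the wrist camera it gives the pose at the moment of the call.
- r.hand_in(): hands the job in; it is judged then, once.
The state is a dict: "clock": time; "joints": joint angles; "qvel": joint speeds; "tau": joint torques, N m; "tcp_pos": TCP position; "orientation": TCP orientation; "contact_force": force on the tool from outside, world axes, zero at the start; "moment": the same for the moment, N m; "grip_width": finger opening in m; "gripper_force": force on a finger pad.
Only numpy, scipy, OpenCV 4.12 (cv2) and the standard library are available. Lean on these libraries where they do the work, as an engineer would, in place of code of your own. Each camera call takes 0.05 s, during which the arm holds its last target. There are 200 camera calls.

### The job

Clear the soldering mat after a desoldering job. First move the tall solder-reel stands, which topple easily, one at a time into the rimmed tray and leave each standing upright, flat on its floor, never letting one tip over; then put every salvaged capacitor and relay from the mat into the parts box, each in the compartment that already holds one of its own kind, and last of all shut the lid fully. Leave the flux jar, the desoldering pump and the stripboard where they are.

Things in the scene. Friction and masses are not known exactly. Their poses are not given: they have to be found in the camera images.
- stand1_mid (a point): tall solder-reel stand, 202 high, about 0.36 kg, top-heavy (it topples beyond about 13 degrees): steel foot of diameter 60 and 8 high, post of diameter 12, white reel of diameter 56 from 130 to 172, and on top a black knurled nut of diameter 20 from 172 to 202, the part to carry it by. The point is on its axis, 101 above the underside of the foot; z points up the post; may be absent
- stand2_mid (a point): tall solder-reel stand, 202 high, about 0.36 kg, top-heavy (it topples beyond about 13 degrees): steel foot of diameter 60 and 8 high, post of diameter 12, white reel of diameter 56 from 130 to 172, and on top a black knurled nut of diameter 20 from 172 to 202, the part to carry it by. The point is on its axis, 101 above the underside of the foot; z points up the post; may be absent
- cap1_mid (a point): salvaged electrolytic capacitor: dark cylinder, diameter 25, height 35, about 30 g, standing on the soldering mat (3 thick), head down with two short pins up (pins add 5, look only). The point is its centre, 17.5 above its underside; z is its axis; may be absent
- cap2_mid (a point): salvaged electrolytic capacitor: dark cylinder, diameter 25, height 35, about 30 g, standing on the soldering mat (3 thick), head down with two short pins up (pins add 5, look only). The point is its centre, 17.5 above its underside; z is its axis; may be absent
- cap3_mid (a point): salvaged electrolytic capacitor: dark cylinder, diameter 25, height 35, about 30 g, standing on the soldering mat (3 thick), head down with two short pins up (pins add 5, look only). The point is its centre, 17.5 above its underside; z is its axis; may be absent
- relay1_mid (a point): salvaged relay: pale rectangular block 28 (its x) by 21 (its y) by 35 high (its z), about 35 g, standing on the soldering mat (3 thick) with eight short pins up (pins add 6, look only). The point is its centre, 17.5 above its underside; may be absent
- relay2_mid (a point): salvaged relay: pale rectangular block 28 (its x) by 21 (its y) by 35 high (its z), about 35 g, standing on the soldering mat (3 thick) with eight short pins up (pins add 6, look only). The point is its centre, 17.5 above its underside; may be absent
- relay3_mid (a point): salvaged relay: pale rectangular block 28 (its x) by 21 (its y) by 35 high (its z), about 35 g, standing on the soldering mat (3 thick) with eight short pins up (pins add 6, look only). The point is its centre, 17.5 above its underside; may be absent
- stockcap_mid (a point): a capacitor of the same kind that is already in the parts box, near the hinge side; it marks the capacitors' compartment. The point is its centre
- stockrelay_mid (a point): a relay of the same kind that is already in the parts box, near the hinge side; it marks the relays' compartment. The point is its centre
- box_floor (a point): parts box, pale plastic, fixed to the bench, 142 (x) by 212 (y) by 60 high, walls and floor 4; a 4 wall along its x at y = 0 parts it into two compartments, each 134 (x) by 100 (y) inside, centred at y = +52 and -52. The point is the middle of the inner floor, 4 above the bench; x points to the hinge side (away from the robot), z up
- lid (a joint): angle of the parts box's clear lid (142 by 212, 4 thick, grey rim, with a 14 long grey tab at the middle of its front edge; hinged along the top of the box's +x wall): 0 shut, grows as it opens, 1.57 upright, 1.9 the stop, leaning back. Its hinge is stiff: it stays where it is left and 1 to 2 N at the front edge moves it. It starts open
- lid_hinge (a point): middle of the lid's hinge line, at the box's +x rim, 60 above the bench; turns with the lid: from here the lid reaches along the point's -x, y is the hinge line, z is the normal of the lid's outer face (up when shut), which lies 4 from the line
- tray_floor (a point): black rimmed tray, fixed to the bench, 150 (x) by 230 (y), rim 12 above the bench, walls and floor 4 thick. The point is the middle of its floor, 4 above the bench; z up
- jar_mid (a point): flux jar in the tray, amber with a white cap, diameter 45, 37 high; the point is its centre. To be left alone; it stands at the tray's +y end
- pump_mid (a point): desoldering pump lying on the bench along the mat's far edge, about 190 long, 22 high; the point is near its middle. To be left alone
- board_mid (a point): piece of copper stripboard lying on the mat, 55 by 100 by 4; the point is its centre. To be left alone

How it is judged:
By the outcome, as a careful person would: the job done as asked, in the order asked, and still so for the second after the job is handed in, with the robot touching nothing.
Of stand1, stand2 only 1 to 2 are there at a start; the rules pass over those that are not, and their reading is None.
Of cap1, cap2, cap3, relay1, relay2, relay3 only 4 to 6 are there at a start; the rules pass over those that are not, and their reading is None.
At some moment in a run one of cap1, cap2, cap3, relay1, relay2, relay3 may be knocked a few centimetres aside while the robot is not near it.
It also fails if it takes over 210 s, if anything falls off the work surface, if the arm or the gripper's body presses on something with over 40 N, if the wrist force passes 120 N, or if a joint passes its speed limit or range.

## Working session

There is one attempt and no reset: what is moved stays moved. The work goes in short steps, Python scripts to look and compute and a tool call to move; the robot and the scene stay as the last step left them, time stands still between calls to the robot, and variables do not carry over. Pictures are saved under pics/ and viewed, at most 14 in all, crops included, and the job is handed in when it is done.

Besides the shell and the picture viewer there is one more tool, called as name(argument=value, ...) on one line, values as JSON. play_rows: Moves the arm, as the interface text tells. Its arguments: {"type":"object","properties":{"targets":{"type":"string"},"squeeze":{"type":"number"}},"required":["targets"]}

```bash
ls; mkdir -p pics
cat > h.py <<'E'
import numpy as np, cv2
from bench import r
from scipy.spatial.transform import Rotation as R
def K(i):
    f=240/np.tan(np.radians(i['fov_y'])/2); return f,i['cx'],i['cy'],i['k1']
def Rm(i):
    a=np.array(i['rotation'],float); return a if a.shape==(3,3) else (R.from_rotvec(a).as_matrix() if a.size==3 else R.from_quat(a).as_matrix())
def px2w(i,u,v,z):
    f,cx,cy,k=K(i); d=np.array([(u-cx)/f,(v-cy)/f]); s=d.copy()
    for _ in range(30): s=d/(1+k*(s@s))
    w=Rm(i)@np.array([s[0],s[1],1]); p=np.array(i['position']); return p+w*(z-p[2])/w[2]
def w2px(i,P):
    f,cx,cy,k=K(i); c=Rm(i).T@(np.array(P)-np.array(i['position'])); s=c[:2]/c[2]; s=s*(1+k*(s@s)); return np.array([s[0]*f+cx,s[1]*f+cy])
def tool(P,z=None):
    "world shift to tool axes"
    o=r.get_obs(); return R.from_rotvec(o['orientation']).as_matrix().T@(np.array(P)-o['tcp_pos'])
def snap(n,fn):
    i=r.camera_info(n); im=r.grab_frame(n); cv2.imwrite('pics/'+fn,cv2.cvtColor(im,cv2.COLOR_RGB2BGR)); return i,im
E
python3 - <<'E'
from h import *
for n in('scene','side','wrist'):
    i,_=snap(n,n+'0.png'); print(n,i)
print(r.get_obs())
E
```

```text
pics
scene {'fov_y': 47.00523373842478, 'cx': 319.84901601323793, 'cy': 244.0938511982279, 'k1': -0.12862281535204978, 'position': array([ 1.46165098, -0.07139636,  0.85104481]), 'rotation': array([-1.80497406, -1.57206965,  0.751894  ])}
side {'fov_y': 46.7853071731917, 'cx': 316.2082875522047, 'cy': 232.13940213609493, 'k1': -0.02160296609569043, 'position': array([ 0.02841532, -0.69304854,  0.65579314]), 'rotation': array([-2.04482893,  0.67413228, -0.39140911])}
wrist {'fov_y': 68.23599521956417, 'cx': 320.10712028062176, 'cy': 243.22041578911904, 'k1': -0.03089686652351752, 'position': array([ 0.26105783, -0.62613693,  0.3733968 ]), 'rotation': array([ 2.34003776, -1.73580449, -0.24234354])}
{'clock': 0.15, 'joints': array([ 1.16989762,  0.47767042,  0.02233494,  1.55617399, -0.01149261,
        1.10928953, -0.08309154]), 'qvel': array([-1.97027750e-03, -3.14619407e-03,  4.86090336e-04, -2.63572462e-03,
        4.58108249e-04,  1.00142258e-03,  7.22832681e-05]), 'tau': array([ 1.92200314e-03, -5.96927512e+01,  1.61027614e+00, -2.81487358e+01,
        1.27214275e-02,  6.63351413e-03, -1.72938348e-05]), 'tcp_pos': array([ 0.19470329, -0.6458564 ,  0.23052973]), 'orientation': array([-3.10661194e+00, -4.58147556e-01,  4.80257375e-04]), 'contact_force': array([ 0.08178951, -0.68622063, -0.79162506]), 'moment': array([0.05165658, 0.02458095, 0.01621089]), 'gripper_force': 0.0, 'grip_width': 0.0853151848442938}
```

View pics/scene0.png

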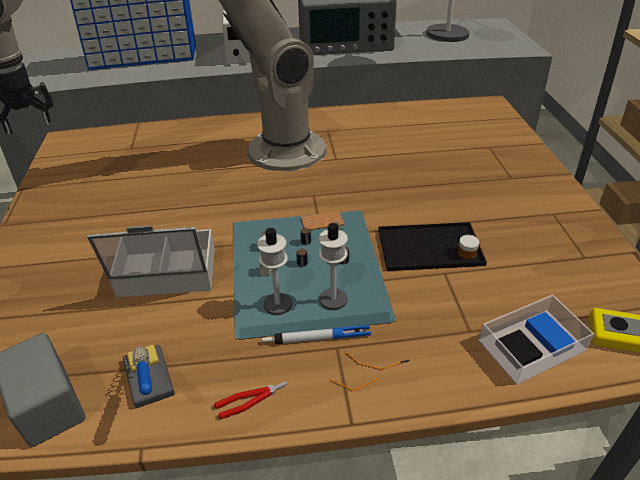

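View pics/side0.png

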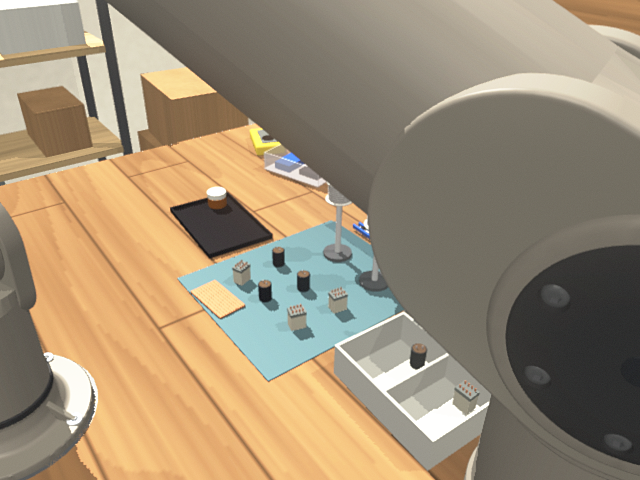

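The side view shows three caps near (278,257), (303,281), (265,291) and relays near (242,272), (338,300), (297,318). The stock cap and relay in the box are at (418,355) and (466,395), and the stands' feet are near (337,253) and (375,280). The jar is in the tray at (217,198). I'll enlarge next.

Run:
```python
import cv2
a=cv2.imread('pics/side0.png')[160:460,170:490]
a=cv2.resize(a,None,fx=2,fy=2,interpolation=cv2.INTER_CUBIC);cv2.imwrite('pics/c1.png',a[:600])
a=cv2.imread('pics/scene0.png')[200:350,80:500]
cv2.imwrite('pics/c2.png',cv2.resize(a,(800,286),interpolation=cv2.INTER_CUBIC))
```

```text
(no output)
```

View pics/c1.png

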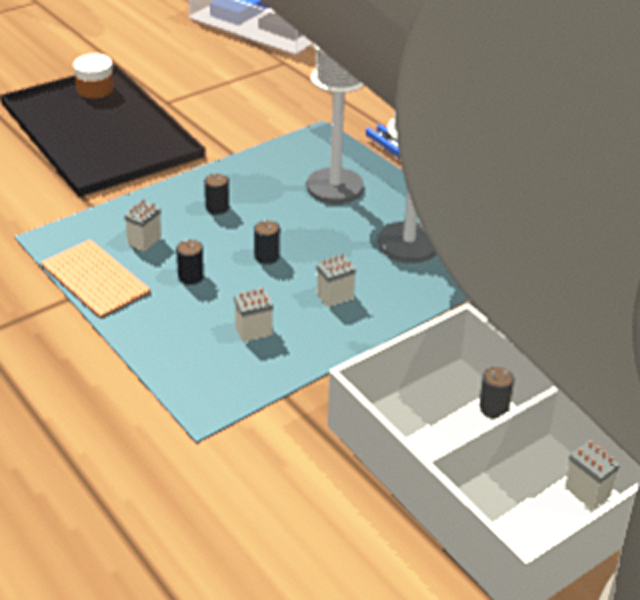

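View pics/c2.png

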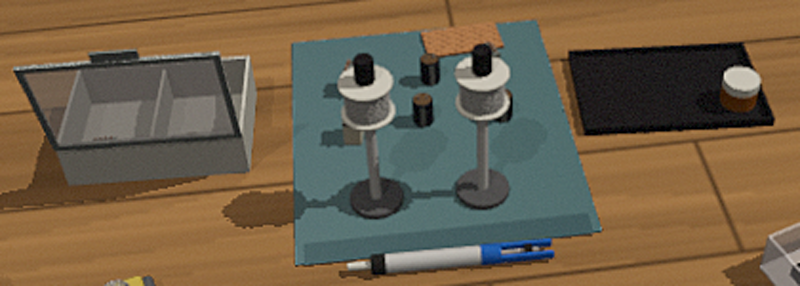

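Run:
```python
from h import *
s=r.camera_info('side'); c=r.camera_info('scene'); np.set_printoptions(precision=4,suppress=True)
S=lambda n,x,y,z:print(n,px2w(s,170+x/2,160+y/2,z))
C=lambda n,x,y,z:print(n,px2w(c,80+x/1.905,200+y/1.907,z))
S('cap1',217,180,.038);S('cap2',190,246,.038);S('cap3',266,229,.038)
S('rA',142,219,.038);S('rB',336,271,.038);S('rC',253,303,.038)
S('scap',497,377,.039);S('srel',593,460,.039)
S('foot1',336,184,.011);S('foot2',409,240,.011)
C('foot1',482,186,.011);C('foot2',377,195,.011);C('nut1',482,50,.205);C('nut2',364,60,.205)
C('boxBL far',258,58,.06);C('box hinge L',70,150,.06);C('box hinge R',247,143,.06)
S('boxcorner front+y',332,372,.06);S('box +x+y',465,307,.06);S('box div front',435,462,.06);S('box front -y',530,560,.06)
C('lid tips',17,70,.15)
C('cap2',430,60,.038);C('cap3',424,100,.038)
C('tr1',568,52,.012);C('tr2',742,46,.012);C('tr3',773,122,.012);C('tr4',584,132,.012)
S('tr -x-y',82,190,.012);S('tr +x -y',203,150,.012);S('tr -x+y',3,98,.012);S('tr+x+y',120,68,.012)
C('jar',740,78,.041);S('jar',93,62,.041)
S('mat',200,440,.003);S('mat',20,238,.003);S('mat',325,123,.003);C('mat',297,264,.003);C('mat',600,230,.003)
S('board',42,257,.007);S('board',90,241,.007);S('board',149,290,.007);S('board',103,314,.007)
C('pump',553,248,.011);C('pump',340,265,.011)
```

```text
cap1 [0.5286 0.0857 0.038 ]
cap2 [0.4483 0.0095 0.038 ]
cap3 [ 0.5201 -0.0101  0.038 ]
rA [0.4341 0.0718 0.038 ]
rB [ 0.5337 -0.0978  0.038 ]
rC [ 0.4486 -0.0902  0.038 ]
scap [ 0.5518 -0.2783  0.039 ]
srel [ 0.5462 -0.3803  0.039 ]
foot1 [0.6466 0.0411 0.011 ]
foot2 [ 0.6431 -0.076   0.011 ]
foot1 [0.6493 0.046  0.011 ]
foot2 [ 0.646 -0.071  0.011]
nut1 [0.6513 0.0464 0.205 ]
nut2 [ 0.6493 -0.0707  0.205 ]
boxBL far [ 0.4432 -0.1985  0.06  ]
box hinge L [ 0.5765 -0.408   0.06  ]
box hinge R [ 0.5937 -0.2084  0.06  ]
boxcorner front+y [ 0.4357 -0.2137  0.06  ]
box +x+y [ 0.5721 -0.2188  0.06  ]
box div front [ 0.4378 -0.3263  0.06  ]
box front -y [ 0.4308 -0.4221  0.06  ]
lid tips [ 0.5385 -0.4495  0.15  ]
cap2 [0.4517 0.0104 0.038 ]
cap3 [ 0.5255 -0.0048  0.038 ]
tr1 [0.43  0.19  0.012]
tr2 [0.4517 0.4163 0.012 ]
tr3 [0.5981 0.4044 0.012 ]
tr4 [0.5808 0.1772 0.012 ]
tr -x-y [0.4272 0.184  0.012 ]
tr +x -y [0.5698 0.1762 0.012 ]
tr -x+y [0.4422 0.4087 0.012 ]
tr+x+y [0.5901 0.3946 0.012 ]
jar [0.5463 0.3761 0.041 ]
jar [0.5463 0.3775 0.041 ]
mat [ 0.3443 -0.1662  0.003 ]
mat [0.3446 0.1573 0.003 ]
mat [0.7227 0.1555 0.003 ]
mat [ 0.7265 -0.1618  0.003 ]
mat [0.7258 0.163  0.003 ]
board [0.3466 0.1123 0.007 ]
board [0.3953 0.1081 0.007 ]
board [0.4035 0.0106 0.007 ]
board [0.3536 0.0058 0.007 ]
pump [0.75   0.1063 0.011 ]
pump [ 0.741  -0.1164  0.011 ]
```

Everything is located to about 5 mm: two stands, three caps and three relays, with caps going in the box's +y half and relays in its -y half. I'll lift, align the tool with the world axes and go above stand 1 for a close look.

play_rows(targets="-1 0 0 -0.1 0.1;-1 0 0 -0.1 0.2;-1 0 0 -0.1 0.293;-1 0 0 -0.1 0.293;-1 0 0 -0.1 0.293", squeeze=60)

```text
clock: 0.57
tcp_pos: [0.195, -0.6466, 0.3324]
orientation: [3.14, 0.001, 0.001]
contact_force: [-0.9, 0.1, -0.7]
grip_width: 0.0852
gripper_force: 0.0
```

play_rows(targets="-1 0.15 -0.23 0 0;-1 0.15 -0.23 0 0;-1 0.15 -0.23 0 0;-1 0.15 -0.23 0 0;-1 0.15 -0.23 0 0;-1 0.15 -0.23 0 0;-1 0.15 -0.23 0 0;-1 0.15 -0.23 0 0")

```text
clock: 1.23
tcp_pos: [0.3487, -0.4098, 0.3296]
orientation: [-3.137, -0.017, 0.001]
contact_force: [0.7, 0.1, -0.6]
grip_width: 0.0857
gripper_force: 0.0
```

play_rows(targets="-1 0.15 -0.23 0 0;-1 0.15 -0.23 0 0;-1 0.15 -0.23 0 0;-1 0.15 -0.23 0 0;-1 0.15 -0.23 0 0;-1 0.15 -0.23 0 0;-1 0.15 -0.23 0 0;-1 0.15 -0.23 0 0")

```text
clock: 1.9
tcp_pos: [0.4971, -0.18, 0.3296]
orientation: [-3.138, -0.016, 0.002]
contact_force: [-0.8, 0.9, 0.2]
grip_width: 0.0854
gripper_force: 0.0
```

play_rows(targets="-1 0.07 -0.23 0 0;-1 0.07 -0.23 0 0;-1 0.07 -0.23 0 0;-1 0.07 -0.23 0 0;-1 0.07 -0.23 0 0;-1 0.07 -0.23 0 0;-1 0.07 -0.23 0 0;-1 0.07 -0.23 0 0")

```text
clock: 2.57
tcp_pos: [0.5645, 0.0448, 0.3295]
orientation: [-3.141, -0.007, 0.005]
contact_force: [0.3, -0.7, 0.0]
grip_width: 0.0854
gripper_force: 0.0
```

Run:
```python
from h import *
i,_=snap('wrist','w1.png'); o=r.get_obs(); print(i['position'],Rm(i).round(3),o['joints'].round(3))
for n,p in dict(nut1=(.650,.045,.205),cap1=(.531,.088,.038),cap2=(.450,.010,.038),cap3=(.523,-.0075,.038),rA=(.436,.074,.038)).items(): print(n,w2px(i,p).round())
```

```text
[0.63412849 0.04516264 0.47230192] [[ 0.005 -0.962 -0.273]
 [-1.    -0.006 -0.   ]
 [-0.001  0.273 -0.962]] [ 0.144  0.249 -0.401  1.671  0.102  1.245 -1.849]
nut1 [321. 120.]
cap1 [286. 227.]
cap2 [346. 287.]
cap3 [362. 234.]
rA [298. 297.]
```

View pics/w1.png

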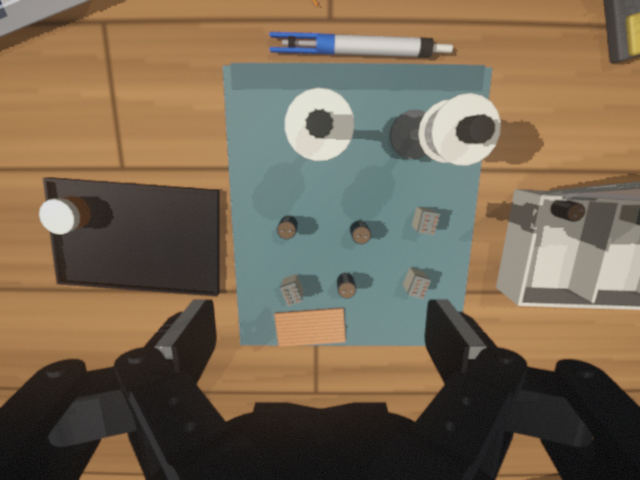

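The wrist view shows stand 1's nut at (320,123), caps near (287,232), (361,237) and (347,291), and relays near (291,296), (427,222) and (418,288). The tray is on the left and the box on the right. I'll enlarge for nut and relay angles.

Run:
```python
import cv2
a=cv2.imread('pics/w1.png')
b=cv2.resize(a[85:310,265:505],None,fx=3.3,fy=2.6667*1.0,interpolation=cv2.INTER_CUBIC)
b=cv2.resize(a[200:310,265:450],None,fx=4.3,fy=4.3,interpolation=cv2.INTER_CUBIC)
cv2.imwrite('pics/c3.png',b); print(b.shape)
from h import *
i=r.camera_info('wrist')
for p in [(319,123)]: print(px2w(i,*p,.205), )
for p in [(44,178),(219,190),(218,295),(57,285)]: print('tray',px2w(i,*p,.012))
print('reel',px2w(i,319,125,.175))
for p in [(527,192),(519,304)]:print('box',px2w(i,*p,.06))
```

```text
(473, 796, 3)
[0.6478461  0.04377797 0.205     ]
tray [0.5913492  0.40470424 0.012     ]
tray [0.57491181 0.17436454 0.012     ]
tray [0.4267898  0.18708839 0.012     ]
tray [0.44057981 0.41765977 0.012     ]
reel [0.64786314 0.0438782  0.175     ]
box [ 0.57995757 -0.20028797  0.06      ]
box [ 0.43607512 -0.21335254  0.06      ]
```

View pics/c3.png

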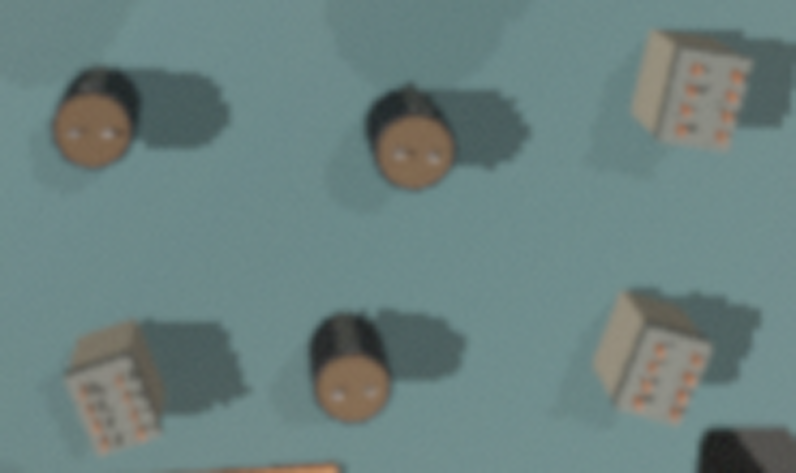

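```bash
cat > m.py <<'E'
from h import *
E
python3 - <<'E'
from h import *
i=r.camera_info('wrist')
W=lambda x,y:px2w(i,265+x/4.3,200+y/4.3,.038)[:2]
for n,p in dict(cap1=(93,130),cap3=(414,150),cap2=(351,386)).items(): print(n,W(*p).round(4))
for n,q in dict(rA=[(67,376),(130,353),(160,435),(100,455)],rB=[(673,47),(751,60),(727,151),(655,137)],rC=[(645,328),(711,347),(684,424),(617,400)]).items():
    q=np.array([W(*p) for p in q]); d=(q[0]-q[3]+q[1]-q[2])/2; e=(q[1]-q[0]+q[2]-q[3])/2
    print(n,q.mean(0).round(4),'long yaw deg',np.degrees(np.arctan2(d[1],d[0])).round(1),np.linalg.norm(d).round(4),np.linalg.norm(e).round(4))
c=r.get_obs(); print(c['tcp_pos'],c['joints'].round(3))
E
```

```text
cap1 [0.5276 0.0851]
cap3 [ 0.5217 -0.0094]
cap2 [0.4466 0.0075]
rA [0.44   0.0806] long yaw deg 18.8 0.0285 0.0205
rB [ 0.5373 -0.0931] long yaw deg -8.2 0.0274 0.0228
rC [ 0.4503 -0.0891] long yaw deg -14.7 0.0256 0.0224
[0.56443962 0.04262543 0.3297018 ] [ 0.144  0.249 -0.401  1.671  0.102  1.245 -1.849]
```

play_rows(targets="-0.2 0.03 0 0 0;-0.2 0.06 -0.002 0 0;-0.2 0.085 -0.002 0 0;-0.2 0.085 -0.002 0 0;-0.2 0.085 -0.002 0 0;-0.2 0.085 -0.002 0 0")

```text
clock: 3.12
tcp_pos: [0.6491, 0.0437, 0.3305]
orientation: [3.141, -0.003, -0.003]
contact_force: [0.0, -0.6, 0.5]
grip_width: 0.0514
gripper_force: 0.0
```

play_rows(targets="-0.2 0 0 0.03 0;-0.2 0 0 0.06 0;-0.2 0 0 0.09 0;-0.2 0 0 0.11 0;-0.2 0 0 0.11 0;-0.2 0 0 0.11 0")

```text
clock: 3.62
tcp_pos: [0.6487, 0.0447, 0.2212]
orientation: [3.141, -0.001, -0.003]
contact_force: [0.3, -0.2, 0.1]
grip_width: 0.0514
gripper_force: 0.0
```

Run:
```python
from h import *
print(r.get_obs()['tcp_pos'])
i,_=snap('wrist','w2.png')
```

```text
[0.64873204 0.04471581 0.22115332]
```

View pics/w2.png

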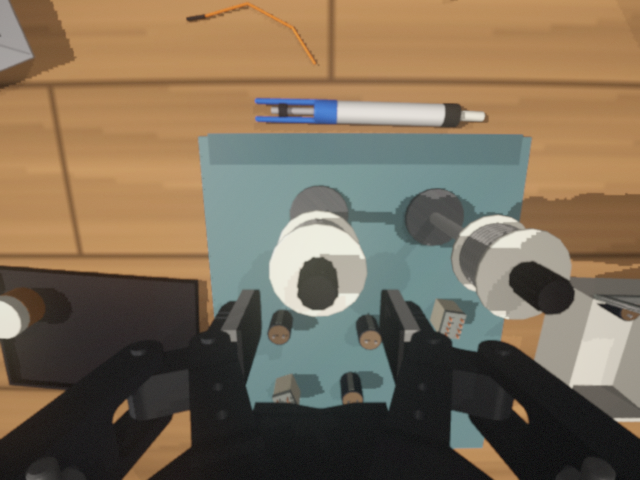

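Between the fingers the nut sits centred (319 against 320). Descending, gripping and lifting.

play_rows(targets="-0.2 0 0 0.02 0;-0.2 0 0 0.041 0;-0.2 0 0 0.041 0;-0.2 0 0 0.041 0;-0.2 0 0 0.041 0")

```text
clock: 4.08
tcp_pos: [0.6511, 0.0458, 0.1827]
orientation: [-3.141, 0.001, -0.005]
contact_force: [0.5, -0.0, -0.3]
grip_width: 0.0513
gripper_force: 0.0
```

play_rows(targets="0 0 0 0 0;0.2 0 0 0 0;0.4 0 0 0 0;0.7 0 0 0 0;1 0 0 0 0;1 0 0 0 0;1 0 0 0 0;1 0 0 0 0")

```text
clock: 4.75
tcp_pos: [0.6506, 0.046, 0.1813]
orientation: [-3.141, 0.0, -0.003]
contact_force: [-0.2, 0.7, 6.5]
grip_width: 0.018
gripper_force: 58.8
```

play_rows(targets="1 0 0 -0.005 0;1 0 0 -0.012 0;1 0 0 -0.024 0;1 0 0 -0.036 0;1 0 0 -0.05 0;1 0 0 -0.06 0;1 0 0 -0.07 0;1 0 0 -0.07 0")

```text
clock: 5.42
tcp_pos: [0.6512, 0.0459, 0.2533]
orientation: [-3.141, 0.001, -0.007]
contact_force: [0.2, -0.4, -2.9]
grip_width: 0.0182
gripper_force: 58.7
```

Run:
```python
from h import *
o=r.get_obs();print(o['tcp_pos'],o['grip_width'],o['contact_force'],o['joints'].round(2))
i,a=snap('side','s2.png');i,b=snap('scene','s3.png')
cv2.imwrite('pics/s23.png',cv2.cvtColor(np.hstack([a[100:400,100:500],b[180:480,80:480]]),cv2.COLOR_RGB2BGR))
```

```text
[0.65122847 0.04590232 0.25331702] 0.018178927890257643 [ 0.17084439 -0.36998812 -2.85942935] [ 0.1   0.45 -0.38  1.57  0.18  1.15 -1.88]
```

View pics/s23.png

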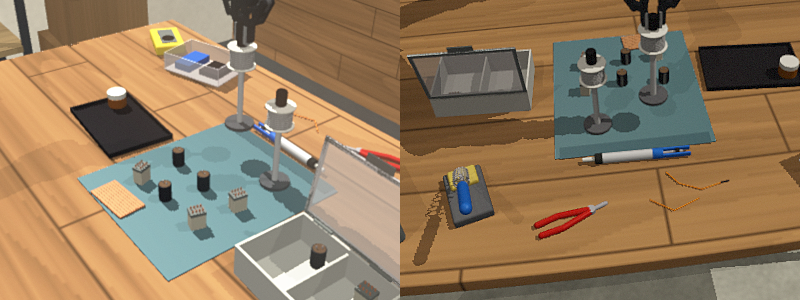

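Stand 1 hangs upright from the gripper, and its foot clears everything. Next I carry it gently to the tray's middle.

play_rows(targets="1 -0.003 -0.004 0 0;1 -0.009 -0.013 0 0;1 -0.016 -0.024 0 0;1 -0.024 -0.036 0 0;1 -0.032 -0.048 0 0;1 -0.04 -0.06 0 0;1 -0.048 -0.073 0 0;1 -0.056 -0.085 0 0")

```text
clock: 6.18
tcp_pos: [0.5929, 0.1326, 0.2504]
orientation: [-3.141, -0.001, -0.0]
contact_force: [0.6, 0.6, -4.1]
grip_width: 0.0176
gripper_force: 58.7
```

play_rows(targets="1 -0.008 -0.012 0 0;1 -0.016 -0.024 0 0;1 -0.024 -0.036 0 0;1 -0.032 -0.048 0 0;1 -0.04 -0.06 0 0;1 -0.048 -0.073 0 0;1 -0.056 -0.085 0 0;1 -0.064 -0.097 0 0")

```text
clock: 6.85
tcp_pos: [0.5292, 0.2288, 0.2503]
orientation: [-3.142, 0.0, -0.0]
contact_force: [-0.5, 0.0, -3.9]
grip_width: 0.018
gripper_force: 58.7
```

play_rows(targets="1 -0.008 -0.012 0 0;1 -0.016 -0.024 0 0;1 -0.024 -0.036 0 0;1 -0.032 -0.048 0 0;1 -0.04 -0.06 0 0;1 -0.046 -0.068 0 0;1 -0.05 -0.075 0 0;1 -0.05 -0.075 0 0")

```text
clock: 7.52
tcp_pos: [0.4787, 0.3047, 0.2505]
orientation: [-3.141, -0.004, 0.0]
contact_force: [-0.2, -0.1, -4.2]
grip_width: 0.0183
gripper_force: 58.7
```

play_rows(targets="1 0 0 0.01 0;1 0 0 0.02 0;1 0 0 0.03 0;1 0 0 0.04 0;1 0 0 0.05 0;1 0 0 0.056 0;1 0 0 0.058 0;1 0 0 0.06 0")

```text
clock: 8.18
tcp_pos: [0.48, 0.3026, 0.1898]
orientation: [3.141, -0.0, -0.001]
contact_force: [0.3, -0.2, -4.4]
grip_width: 0.0182
gripper_force: 58.9
```

Run:
```python
from h import *
o=r.get_obs();print(o['tcp_pos'],o['orientation'],o['grip_width'],o['contact_force'],o['moment'],o['joints'].round(2))
snap('scene','s4.png')
```

```text
[0.48000859 0.30257718 0.18977539] [ 3.14138420e+00 -4.76522230e-04 -8.73409948e-04] 0.018214973841354874 [ 0.28308587 -0.16563895 -4.35310437] [ 0.04476262 -0.09492685  0.01641145] [-0.28  0.39 -0.49  1.83  0.22  0.97 -2.44]
```

play_rows(targets="1 0 0 0.002 0;1 0 0 0.004 0;1 0 0 0.005 0;1 0 0 0.006 0;1 0 0 0.007 0;1 0 0 0.007 0;1 0 0 0.007 0")

```text
clock: 8.82
tcp_pos: [0.48, 0.3027, 0.1833]
orientation: [3.142, -0.0, 0.0]
contact_force: [-0.2, 0.4, -3.6]
grip_width: 0.0182
gripper_force: 58.9
```

Run:
```python
from h import *
o=r.get_obs();print(o['tcp_pos'],o['contact_force'],o['moment'])
i,b=snap('scene','s5.png');i,a=snap('side','s5b.png')
cv2.imwrite('pics/s5c.png',cv2.cvtColor(np.hstack([cv2.resize(b[130:280,370:500],None,fx=3,fy=3),cv2.resize(a[80:260,150:290],(350,450))]),cv2.COLOR_RGB2BGR))
```

```text
[0.48003784 0.30266327 0.18332219] [-0.24718599  0.42305312 -3.60303117] [ 0.01500925 -0.08721146 -0.00723509]
```

View pics/s5c.png

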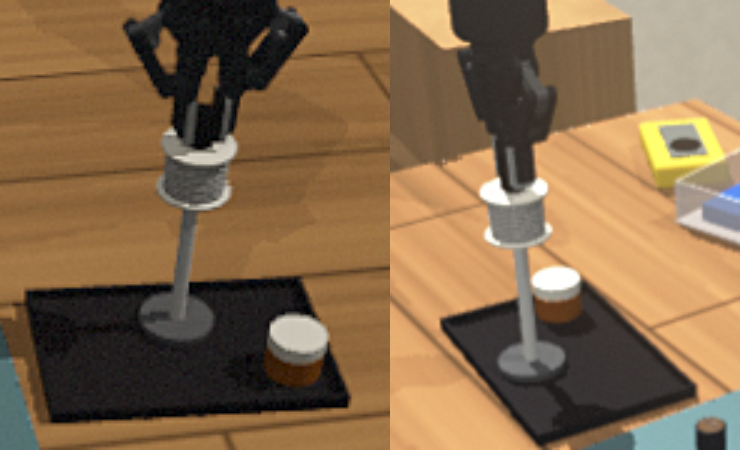

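Stand 1 is inside the tray, clear of the jar, but still hanging slightly. Lower the last millimetres until the floor takes the weight.

play_rows(targets="1 0 0 0.001 0;1 0 0 0.001 0;1 0 0 0.001 0;1 0 0 0.001 0")

```text
clock: 9.25
tcp_pos: [0.4801, 0.3028, 0.1824]
orientation: [-3.141, 0.0, -0.0]
contact_force: [-1.1, -0.6, -2.3]
grip_width: 0.0179
gripper_force: 59.0
```

play_rows(targets="1 0 0 0.001 0;1 0 0 0.001 0;1 0 0 0.001 0;1 0 0 0.001 0")

```text
clock: 9.58
tcp_pos: [0.4805, 0.3032, 0.1823]
orientation: [-3.141, 0.0, -0.002]
contact_force: [-1.1, -1.0, 5.4]
grip_width: 0.0181
gripper_force: 59.7
```

Contact is made. I release slowly, rise, and go to stand 2.

play_rows(targets="0.5 0 0 0 0;0.4 0 0 0 0;0.3 0 0 0 0;0.2 0 0 0 0;0.1 0 0 0 0;0 0 0 0 0;-0.1 0 0 0 0;-0.1 0 0 0 0")

```text
clock: 10.25
tcp_pos: [0.48, 0.3026, 0.1812]
orientation: [3.142, -0.0, -0.0]
contact_force: [0.0, 0.2, 0.1]
grip_width: 0.0466
gripper_force: 0.0
```

play_rows(targets="-0.1 0 0 -0.01 0;-0.1 0 0 -0.02 0;-0.1 0 0 -0.04 0;-0.1 0 0 -0.06 0;-0.1 0 0 -0.08 0;-0.1 0 0 -0.08 0")

```text
clock: 10.75
tcp_pos: [0.4819, 0.3046, 0.2669]
orientation: [-3.137, 0.0, -0.011]
contact_force: [1.3, 0.2, 0.4]
grip_width: 0.0467
gripper_force: 0.0
```

play_rows(targets="-0.2 0.08 0.18 -0.04 0;-0.2 0.08 0.18 -0.04 0;-0.2 0.08 0.18 -0.04 0;-0.2 0.08 0.18 -0.04 0;-0.2 0.08 0.18 -0.04 0;-0.2 0.08 0.18 -0.04 0;-0.2 0.08 0.18 -0.04 0;-0.2 0.08 0.18 -0.04 0")

```text
clock: 11.42
tcp_pos: [0.5597, 0.1233, 0.3016]
orientation: [-3.141, -0.0, -0.0]
contact_force: [-0.6, 0.0, -0.1]
grip_width: 0.0515
gripper_force: 0.0
```

play_rows(targets="-0.2 0.09 0.195 0 0;-0.2 0.09 0.195 0 0;-0.2 0.09 0.195 0 0;-0.2 0.09 0.195 0 0;-0.2 0.09 0.195 0 0;-0.2 0.09 0.195 0 0;-0.2 0.09 0.195 0 0;-0.2 0.09 0.195 0 0")

```text
clock: 12.08
tcp_pos: [0.6498, -0.0703, 0.3009]
orientation: [-3.14, -0.003, 0.001]
contact_force: [0.3, 0.1, 0.2]
grip_width: 0.0513
gripper_force: 0.0
```

Run:
```python
from h import *
o=r.get_obs();print(o['tcp_pos'],o['joints'].round(2))
i,a=snap('wrist','w3.png');j,b=snap('scene','s6.png')
print(w2px(i,(.649,-.071,.205)),w2px(i,(.649,-.071,.175)))
b=cv2.resize(b[130:280,370:500],None,fx=3,fy=3); cv2.imwrite('pics/w3c.png',cv2.cvtColor(np.hstack([b,a[30:480,120:520]]),cv2.COLOR_RGB2BGR))
```

```text
[ 0.64981533 -0.07031063  0.30088793] [ 0.24  0.41 -0.32  1.51  0.13  1.24 -1.66]
[321.58957161 247.08269438] [321.53813242 236.2974554 ]
```

View pics/w3c.png

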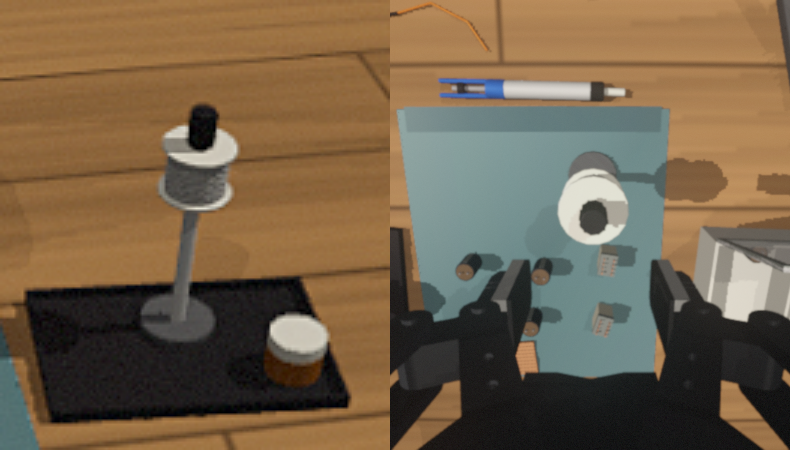

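Stand 1 stands flat in the tray. The stand 2 nut is about 2 mm off my estimate, so I correct, grip and lift.

play_rows(targets="-0.2 -0.001 0.002 0.03 0;-0.2 -0.001 0.002 0.06 0;-0.2 -0.001 0.002 0.09 0;-0.2 -0.001 0.002 0.105 0;-0.2 -0.001 0.002 0.115 0;-0.2 -0.001 0.002 0.119 0;-0.2 -0.001 0.002 0.119 0;-0.2 -0.001 0.002 0.119 0")

```text
clock: 12.85
tcp_pos: [0.6497, -0.0736, 0.1836]
orientation: [-3.141, -0.001, -0.003]
contact_force: [-0.6, 0.6, 0.6]
grip_width: 0.0512
gripper_force: 0.0
```

play_rows(targets="0 0 0 0 0;0.2 0 0 0 0;0.4 0 0 0 0;0.7 0 0 0 0;1 0 0 0 0;1 0 0 0 0;1 0 0 0 0;1 0 0 0 0")

```text
clock: 13.52
tcp_pos: [0.6497, -0.074, 0.1833]
orientation: [-3.141, 0.0, -0.003]
contact_force: [-1.2, 1.4, 5.9]
grip_width: 0.0178
gripper_force: 58.7
```

play_rows(targets="1 0 0 -0.005 0;1 0 0 -0.012 0;1 0 0 -0.024 0;1 0 0 -0.036 0;1 0 0 -0.05 0;1 0 0 -0.06 0;1 0 0 -0.07 0;1 0 0 -0.07 0")

```text
clock: 14.18
tcp_pos: [0.6502, -0.0744, 0.2554]
orientation: [3.141, -0.001, 0.007]
contact_force: [0.8, 0.4, -3.6]
grip_width: 0.0176
gripper_force: 58.8
```

Run:
```python
from h import *
o=r.get_obs();print(o['tcp_pos'],o['grip_width'],o['contact_force'])
```

```text
[ 0.65024102 -0.07442532  0.25535594] 0.017646864192994348 [ 0.77881438  0.4396523  -3.60852568]
```

play_rows(targets="1 -0.002 -0.004 0 0;1 -0.005 -0.013 0 0;1 -0.01 -0.024 0 0;1 -0.015 -0.036 0 0;1 -0.02 -0.049 0 0;1 -0.025 -0.062 0 0;1 -0.03 -0.074 0 0;1 -0.035 -0.087 0 0")

```text
clock: 14.85
tcp_pos: [0.6133, 0.0143, 0.2523]
orientation: [3.142, 0.001, -0.0]
contact_force: [0.8, 0.6, -3.7]
grip_width: 0.018
gripper_force: 58.7
```

play_rows(targets="1 -0.005 -0.013 0 0;1 -0.01 -0.026 0 0;1 -0.015 -0.039 0 0;1 -0.021 -0.052 0 0;1 -0.027 -0.065 0 0;1 -0.032 -0.078 0 0;1 -0.037 -0.091 0 0;1 -0.042 -0.104 0 0")

```text
clock: 15.52
tcp_pos: [0.5715, 0.1179, 0.2523]
orientation: [3.142, -0.0, 0.0]
contact_force: [0.3, 0.0, -4.2]
grip_width: 0.0176
gripper_force: 58.7
```

play_rows(targets="1 -0.005 -0.013 0 0;1 -0.01 -0.026 0 0;1 -0.017 -0.04 0 0;1 -0.025 -0.055 0 0;1 -0.031 -0.07 0 0;1 -0.037 -0.084 0 0;1 -0.043 -0.099 0 0;1 -0.045 -0.105 0 0")

```text
clock: 16.18
tcp_pos: [0.5254, 0.225, 0.2525]
orientation: [-3.14, -0.005, 0.0]
contact_force: [0.5, 0.6, -3.7]
grip_width: 0.0181
gripper_force: 58.8
```

play_rows(targets="1 0 0 0 0;1 0 0 0.012 0;1 0 0 0.025 0;1 0 0 0.038 0;1 0 0 0.05 0;1 0 0 0.058 0;1 0 0 0.064 0;1 0 0 0.064 0")

```text
clock: 16.85
tcp_pos: [0.5265, 0.2208, 0.1867]
orientation: [3.14, -0.001, -0.003]
contact_force: [-0.2, -0.1, -4.4]
grip_width: 0.0178
gripper_force: 58.9
```

Run:
```python
from h import *
o=r.get_obs();print(o['tcp_pos'],o['contact_force'],o['moment'])
```

```text
[0.52653698 0.22075926 0.18667478] [-0.15432948 -0.14344215 -4.38095316] [-0.05488021  0.05712834  0.03539318]
```

play_rows(targets="1 0 0 0.001 0;1 0 0 0.001 0;1 0 0 0.001 0;1 0 0 0.001 0")

```text
clock: 17.18
tcp_pos: [0.5274, 0.2218, 0.1879]
orientation: [-3.141, 0.0, -0.002]
contact_force: [0.1, 0.0, -4.0]
grip_width: 0.0178
gripper_force: 58.9
```

play_rows(targets="1 0 0 0.001 0;1 0 0 0.001 0;1 0 0 0.001 0;1 0 0 0.001 0")

```text
clock: 17.52
tcp_pos: [0.5271, 0.2216, 0.1864]
orientation: [3.142, -0.0, 0.0]
contact_force: [-0.4, -0.8, -4.0]
grip_width: 0.0179
gripper_force: 58.9
```

Run:
```python
from h import *
o=r.get_obs();print(o['tcp_pos'],o['contact_force'],o['moment'])
i,b=snap('scene','s7.png');i,a=snap('side','s7b.png')
cv2.imwrite('pics/s7c.png',cv2.cvtColor(np.hstack([cv2.resize(b[130:280,360:490],None,fx=3,fy=3),cv2.resize(a[80:260,150:290],(350,450))]),cv2.COLOR_RGB2BGR))
```

```text
[0.52705112 0.22164558 0.1863627 ] [-0.44992822 -0.77451391 -4.01423599] [ 0.03843543 -0.02092977 -0.04490123]
```

View pics/s7c.png

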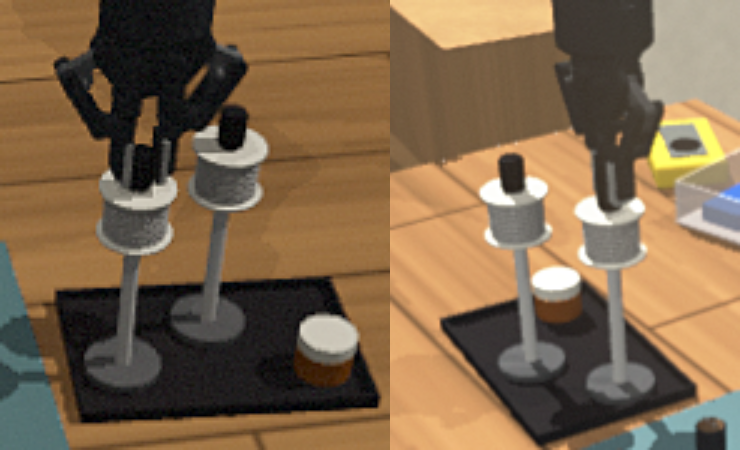

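Stand 2 is inside the rim and clear of stand 1. I lower the last bit.

play_rows(targets="1 0 0 0.001 0;1 0 0 0.001 0;1 0 0 0.001 0;1 0 0 0.001 0")

```text
clock: 17.95
tcp_pos: [0.527, 0.2216, 0.1853]
orientation: [3.142, -0.0, 0.0]
contact_force: [0.1, -0.6, -3.2]
grip_width: 0.0182
gripper_force: 58.9
```

play_rows(targets="1 0 0 0.001 0;1 0 0 0.001 0;1 0 0 0.001 0;1 0 0 0.001 0")

```text
clock: 18.28
tcp_pos: [0.5271, 0.2217, 0.1843]
orientation: [-3.141, 0.0, -0.0]
contact_force: [-0.0, 0.1, -3.6]
grip_width: 0.0179
gripper_force: 59.0
```

play_rows(targets="1 0 0 0.001 0;1 0 0 0.001 0;1 0 0 0.001 0;1 0 0 0.001 0")

```text
clock: 18.62
tcp_pos: [0.5276, 0.2222, 0.1842]
orientation: [-3.141, 0.0, -0.002]
contact_force: [-1.1, 0.1, 6.0]
grip_width: 0.0179
gripper_force: 59.5
```

play_rows(targets="1 0 0 0.0005 0;1 0 0 0.0005 0;1 0 0 0.0005 0;1 0 0 0.0005 0")

```text
clock: 18.95
tcp_pos: [0.5278, 0.2224, 0.1842]
orientation: [-3.14, 0.0, -0.003]
contact_force: [-1.2, 0.4, 8.7]
grip_width: 0.018
gripper_force: 60.1
```

play_rows(targets="0.5 0 0 -0.001 0;0.4 0 0 -0.001 0;0.3 0 0 -0.001 0;0.2 0 0 -0.001 0;0.1 0 0 -0.001 0;0 0 0 -0.001 0;-0.1 0 0 -0.001 0;-0.1 0 0 -0.001 0")

```text
clock: 19.62
tcp_pos: [0.527, 0.2216, 0.1837]
orientation: [3.142, -0.0, -0.0]
contact_force: [-0.4, -0.2, -0.8]
grip_width: 0.0469
gripper_force: 0.0
```

play_rows(targets="-0.1 0 0 -0.01 0;-0.1 0 0 -0.02 0;-0.1 0 0 -0.04 0;-0.1 0 0 -0.06 0;-0.1 0 0 -0.08 0;-0.1 0 0 -0.08 0")

```text
clock: 20.12
tcp_pos: [0.5292, 0.2232, 0.2694]
orientation: [-3.138, 0.0, -0.012]
contact_force: [-0.2, 1.2, -0.8]
grip_width: 0.0468
gripper_force: 0.0
```

play_rows(targets="-0.2 0.037 0.177 -0.06 0;-0.2 0.037 0.177 -0.06 0;-0.2 0.037 0.177 -0.06 0;-0.2 0.037 0.177 -0.06 0;-0.2 0.037 0.177 -0.06 0;-0.2 0.037 0.177 -0.06 0;-0.2 0.037 0.177 -0.06 0;-0.2 0.037 0.177 -0.06 0")

```text
clock: 20.78
tcp_pos: [0.5637, 0.0457, 0.324]
orientation: [-3.141, -0.001, -0.0]
contact_force: [-0.8, 0.9, -0.3]
grip_width: 0.0512
gripper_force: 0.0
```

```bash
cat >> h.py <<'E'
def comps(im,roi=None):
    "non-teal bright-or-black blobs on mat; returns area, centroid"
    a=im.astype(int); Rr,G,B=a[...,0],a[...,1],a[...,2]
    m=((Rr>=0.93*B)).astype(np.uint8)
    n,l,s,c=cv2.connectedComponentsWithStats(cv2.morphologyEx(m,cv2.MORPH_OPEN,np.ones((2,2),np.uint8)),connectivity=4)
    return [(int(s[k,4]),c[k].round(1).tolist(),s[k,:4].tolist()) for k in range(1,n) if 60<s[k,4]<2500]
E
python3 - <<'E'
from h import *
o=r.get_obs();print(o['tcp_pos'],o['joints'].round(2))
ref=cv2.cvtColor(cv2.imread('pics/s2.png'),cv2.COLOR_BGR2RGB)
i,a=snap('side','s8.png'); snap('scene','s8b.png')
for im in(ref,a):
    print('--')
    for c in comps(im):
        if 170<c[1][0]<400 and 230<c[1][1]<350: print(c)
# tilt check of stands: projections
for n,p in dict(n1=(.4805,.303,.206),n2=(.5275,.222,.206)).items(): print(n,w2px(i,p).round(1))
E
```

```text
[0.56368768 0.04568814 0.3239649 ] [ 0.11  0.25 -0.37  1.68  0.09  1.23 -1.85]
--
(129, [279.3, 255.0], [274, 248, 11, 19])
(353, [242.1, 273.6], [234, 261, 18, 26])
(81, [304.0, 274.7], [298, 271, 13, 8])
(83, [265.4, 284.6], [260, 281, 12, 8])
(398, [338.4, 301.0], [329, 288, 19, 26])
(418, [297.4, 318.1], [289, 305, 18, 27])
--
(123, [278.6, 254.4], [274, 248, 11, 16])
(357, [242.1, 273.4], [234, 261, 18, 25])
(80, [304.0, 274.7], [298, 271, 13, 8])
(88, [265.4, 284.8], [260, 281, 12, 9])
(395, [338.4, 301.0], [329, 288, 19, 26])
(416, [297.4, 318.1], [289, 305, 18, 27])
n1 [198.8 142.3]
n2 [238.5 149.9]
```

The stands are released and nothing has moved on the mat. The wrist camera sticks out in +x, where it could meet the open lid, so I turn the tool half a turn first.

play_rows(targets="-0.2 0 0 0 -0.12;-0.2 0 0 0 -0.24;-0.2 0 0 0 -0.36;-0.2 0 0 0 -0.48;-0.2 0 0 0 -0.6;-0.2 0 0 0 -0.72;-0.2 0 0 0 -0.785;-0.2 0 0 0 -0.785")

```text
clock: 21.55
tcp_pos: [0.5636, 0.0462, 0.3235]
orientation: [-2.899, -1.208, 0.001]
contact_force: [0.0, 0.1, -0.4]
grip_width: 0.0509
gripper_force: 0.0
```

Run:
```python
from h import *
o=r.get_obs();print(o['tcp_pos'],o['joints'].round(2))
```

```text
[0.56355699 0.04618958 0.32347284] [ 0.2   0.26 -0.48  1.68  0.12  1.23 -1.09]
```

play_rows(targets="-0.2 0 0 0 -0.12;-0.2 0 0 0 -0.24;-0.2 0 0 0 -0.36;-0.2 0 0 0 -0.48;-0.2 0 0 0 -0.6;-0.2 0 0 0 -0.72;-0.2 0 0 0 -0.785;-0.2 0 0 0 -0.785")

```text
clock: 22.22
tcp_pos: [0.5637, 0.0457, 0.3236]
orientation: [-2.22, -2.222, 0.0]
contact_force: [-0.1, 0.2, 0.4]
grip_width: 0.0515
gripper_force: 0.0
```

play_rows(targets="-0.2 0 0 0 -0.12;-0.2 0 0 0 -0.24;-0.2 0 0 0 -0.36;-0.2 0 0 0 -0.48;-0.2 0 0 0 -0.6;-0.2 0 0 0 -0.72;-0.2 0 0 0 -0.785;-0.2 0 0 0 -0.785")

```text
clock: 22.88
tcp_pos: [0.5638, 0.0453, 0.3236]
orientation: [-1.205, -2.901, -0.0]
contact_force: [-0.5, 0.3, -0.8]
grip_width: 0.0512
gripper_force: 0.0
```

play_rows(targets="-0.2 0 0 0 -0.12;-0.2 0 0 0 -0.24;-0.2 0 0 0 -0.36;-0.2 0 0 0 -0.48;-0.2 0 0 0 -0.6;-0.2 0 0 0 -0.72;-0.2 0 0 0 -0.786;-0.2 0 0 0 -0.786")

```text
clock: 23.55
tcp_pos: [0.5639, 0.045, 0.3237]
orientation: [-0.004, -3.141, -0.0]
contact_force: [0.0, -0.4, 0.2]
grip_width: 0.051
gripper_force: 0.0
```

Run:
```python
from h import *
o=r.get_obs();print(o['tcp_pos'],o['joints'].round(2),R.from_rotvec(o['orientation']).as_matrix().round(3))
c=r.camera_info('scene')
# lid top-left corner candidates: angle q, outer face corner at hinge x .579, y -.42
for q in (1.5,1.6,1.7,1.8,1.9):
    for y in(-.424,-.21): print(q,y,w2px(c,(.579-.142*np.cos(q),y,.06+.142*np.sin(q))).round(1),end=' ')
    print()
```

```text
[0.56388504 0.04501347 0.32365252] [ 0.49  0.33 -0.86  1.66  0.26  1.27  1.15] [[-1.     0.003 -0.   ]
 [ 0.003  1.     0.   ]
 [ 0.     0.    -1.   ]]
1.5 -0.424 [ 91.4 224.9] 1.5 -0.21 [198.7 214.4] 
1.6 -0.424 [ 90.  229.2] 1.6 -0.21 [198.3 218.6] 
1.7 -0.424 [ 88.8 234.2] 1.7 -0.21 [198.1 223.5] 
1.8 -0.424 [ 87.8 239.7] 1.8 -0.21 [198.  228.9] 
1.9 -0.424 [ 87.  245.8] 1.9 -0.21 [198.1 234.9]
```

play_rows(targets="-0.2 0.034 0.042 0 0;-0.2 0.034 0.042 0.04 0;-0.2 0.034 0.042 0.08 0;-0.2 0.034 0.042 0.12 0;-0.2 0.034 0.042 0.16 0;-0.2 0.034 0.042 0.2 0;-0.2 0.034 0.042 0.2 0;-0.2 0.034 0.042 0.2 0", squeeze=35)

```text
clock: 24.22
tcp_pos: [0.5287, 0.0868, 0.1229]
orientation: [-0.006, -3.137, 0.001]
contact_force: [-0.8, 0.7, 0.9]
grip_width: 0.0513
gripper_force: 0.0
```

play_rows(targets="-0.2 0 0 0.03 0;-0.2 0 0 0.06 0;-0.2 0 0 0.09 0;-0.2 0 0 0.105 0;-0.2 0 0 0.114 0;-0.2 0 0 0.114 0;-0.2 0 0 0.114 0")

```text
clock: 24.8
tcp_pos: [0.5319, 0.0873, 0.0119]
orientation: [0.003, 3.138, 0.001]
contact_force: [1.2, 0.6, 0.5]
grip_width: 0.0512
gripper_force: 0.0
```

play_rows(targets="0 0 0 0 0;0.3 0 0 0 0;0.6 0 0 0 0;1 0 0 0 0;1 0 0 0 0;1 0 0 0 0;1 0 0 0 0")

```text
clock: 25.38
tcp_pos: [0.53, 0.0866, 0.0098]
orientation: [0.001, 3.142, 0.0]
contact_force: [-1.2, 0.3, 0.0]
grip_width: 0.0002
gripper_force: 0.0
```

play_rows(targets="1 0 0 -0.02 0;1 0 0 -0.05 0;1 0 0 -0.08 0;1 0 0 -0.11 0;1 0 0 -0.13 0;1 0 0 -0.13 0;1 0 0 -0.13 0")

```text
clock: 25.97
tcp_pos: [0.5307, 0.0866, 0.1407]
orientation: [0.002, 3.139, -0.0]
contact_force: [-0.2, -0.1, -0.9]
grip_width: -0.0002
gripper_force: 0.0
```

Run:
```python
from h import *
o=r.get_obs();print(o['tcp_pos'],o['grip_width'],o['contact_force'])
i,a=snap('side','s9.png');j,b=snap('scene','s9b.png');k,c=snap('wrist','s9c.png')
for c_ in comps(a):
    if 170<c_[1][0]<400 and 230<c_[1][1]<350: print(c_)
cv2.imwrite('pics/s9v.png',cv2.cvtColor(np.hstack([a[60:360,120:520],b[130:430,80:480]]),cv2.COLOR_RGB2BGR))
```

```text
[0.53070574 0.08663328 0.14074138] -0.0001785240648765164 [-0.21659398 -0.071347   -0.89142681]
(374, [242.4, 273.1], [234, 261, 18, 26])
(68, [303.9, 274.8], [299, 272, 11, 7])
(84, [265.4, 284.7], [260, 281, 12, 9])
(404, [338.3, 301.2], [329, 288, 19, 27])
(416, [297.4, 318.1], [289, 305, 18, 27])
```

The grip closed on nothing. I look.

View pics/s9v.png

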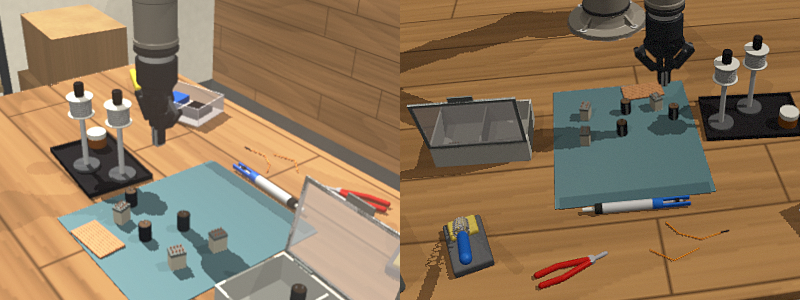

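Both stands are upright. Cap 1 was knocked aside, and is now just behind relay A, at about (354,234) in the scene view and (251,249) in the side view.

Run:
```python
from h import *
a=cv2.imread('pics/s9.png');b=cv2.imread('pics/s9b.png');s=r.camera_info('side');c=r.camera_info('scene')
ref=cv2.imread('pics/s8b.png'); 
# brown tops in scene image, as local dark comps
for im,I,x0,x1,y0,y1 in((b,c,300,380,215,260),(a,s,235,290,235,280)):
    p=im[y0:y1,x0:x1]; h=cv2.cvtColor(p,cv2.COLOR_BGR2GRAY); rr=p[...,2].astype(int)-p[...,0]
    m=((h<75)).astype(np.uint8); n,l,st,ce=cv2.connectedComponentsWithStats(m)
    for k in range(1,n):
        if st[k,4]>40: print('dark',st[k],ce[k]+[x0,y0])
    m=((rr>5)&(h<130)).astype(np.uint8); n,l,st,ce=cv2.connectedComponentsWithStats(m)
    for k in range(1,n):
        if st[k,4]>25: print('brown',st[k],ce[k]+[x0,y0],px2w(I,*(ce[k]+[x0,y0]),.038).round(4))
```

```text
dark [ 28  12  52  33 858] [356.85897436 247.4988345 ]
dark [  0  14  15  16 144] [305.34722222 237.375     ]
dark [ 19  18  16   9 100] [326.78 237.39]
dark [ 0 34  8 11 77] [303.09090909 254.42857143]
brown [  0   0  45  27 445] [324.3258427  226.15730337] [0.4384 0.0564 0.038 ]
brown [ 63   0  17  45 446] [373.5470852  231.67264574] [0.4767 0.1678 0.038 ]
brown [49 18  9  6 48] [353.         235.39583333] [0.483  0.1177 0.038 ]
brown [ 0 34  7  8 38] [302.42105263 251.92105263] [ 0.5237 -0.005   0.038 ]
dark [  0   0  37  16 286] [251.09440559 241.05594406]
dark [  7  14  16  23 171] [251.43274854 259.26900585]
brown [  0   0  38  21 237] [251.44303797 247.05907173] [0.4903 0.1264 0.038 ]
brown [ 0 32 15 13 98] [244.89795918 273.82653061] [0.433  0.0555 0.038 ]
```

Run:
```python
from h import *
i=r.camera_info('wrist'); im=cv2.imread('pics/s9c.png')
u=w2px(i,(.483,.117,.038)); print(u)
for n,p in dict(cap2=(.449,.0095,.038),rA=(.4425,.0826,.038)).items(): print(n,w2px(i,p).round(1))
p=im.astype(int); m=(p[...,2]-p[...,0]>8).astype(np.uint8)
n,l,st,ce=cv2.connectedComponentsWithStats(m)
for k in range(1,n):
    if 100<st[k,4]<6000: print(st[k],ce[k].round(1),px2w(i,*ce[k],.038).round(4))
cv2.imwrite('pics/s9d.png',im)
```

```text
[364.82747268 177.37923475]
cap2 [202.9 125.3]
rA [314.  114.5]
[295  85  38  39 595] [313.6 101.8] [0.4347 0.0824 0.038 ]
[186 104  34  35 953] [202.9 121. ] [0.4463 0.0097 0.038 ]
[  69  108   40   46 1009] [ 92.9 132.2] [ 0.4527 -0.0648  0.038 ]
[351 159  33  34 869] [367.1 175.6] [0.4818 0.1185 0.038 ]
[174 218  30  30 695] [188.8 232.4] [ 0.5215 -0.0067  0.038 ]
[ 72 225  45  45 940] [102.3 242.7] [ 0.5292 -0.0707  0.038 ]
[ 78 241  10  31 218] [ 82.2 256.1] [ 0.5393 -0.0875  0.038 ]
[ 63 247   9  23 146] [ 66.8 257.7] [ 0.5405 -0.0994  0.038 ]
[606 292  14  32 112] [611.4 307.5] [0.5809 0.3114 0.038 ]
[422 382  32  33 550] [437.2 397.9] [0.6616 0.183  0.038 ]
```

Cap 1 is at about (0.483, 0.118). Picking it there.

play_rows(targets="-0.2 0.024 0.016 0 0;-0.2 0.048 0.032 0 0;-0.2 0.048 0.032 0 0;-0.2 0.048 0.032 0 0;-0.2 0.048 0.032 0.03 0;-0.2 0.048 0.032 0.06 0;-0.2 0.048 0.032 0.06 0")

```text
clock: 26.7
tcp_pos: [0.4792, 0.1166, 0.075]
orientation: [-0.003, -3.133, 0.003]
contact_force: [-0.1, 0.0, -1.0]
grip_width: 0.0516
gripper_force: 0.0
```

play_rows(targets="-0.2 0 0 0.03 0;-0.2 0 0 0.055 0;-0.2 0 0 0.071 0;-0.2 0 0 0.071 0;-0.2 0 0 0.071 0")

```text
clock: 27.12
tcp_pos: [0.4822, 0.1185, 0.0089]
orientation: [-0.002, -3.14, 0.001]
contact_force: [0.6, -0.2, 0.2]
grip_width: 0.0511
gripper_force: 0.0
```

play_rows(targets="0 0 0 0 0;0.3 0 0 0 0;0.6 0 0 0 0;1 0 0 0 0;1 0 0 0 0;1 0 0 0 0;1 0 0 0 0")

```text
clock: 27.7
tcp_pos: [0.4832, 0.1189, 0.0103]
orientation: [0.002, 3.139, 0.0]
contact_force: [-0.1, -1.0, 5.1]
grip_width: 0.0241
gripper_force: 34.0
```

play_rows(targets="1 0 0 -0.02 0;1 0 0 -0.05 0;1 0 0 -0.08 0;1 0 0 -0.11 0;1 0 0 -0.13 0;1 0 0 -0.13 0;1 0 0 -0.13 0")

```text
clock: 28.28
tcp_pos: [0.483, 0.1186, 0.1404]
orientation: [0.002, 3.138, -0.0]
contact_force: [0.6, 0.4, -1.5]
grip_width: 0.0237
gripper_force: 34.5
```

play_rows(targets="1 -0.02 -0.2 0 0;1 -0.02 -0.2 0 0;1 -0.02 -0.2 0 0;1 -0.02 -0.2 0 0;1 -0.02 -0.2 0 0;1 -0.02 -0.2 0 0;1 -0.02 -0.2 0 0;1 -0.02 -0.2 0 0")

```text
clock: 28.95
tcp_pos: [0.5012, -0.0808, 0.138]
orientation: [-0.001, -3.14, -0.001]
contact_force: [0.1, 0.6, -0.4]
grip_width: 0.0244
gripper_force: 34.6
```

play_rows(targets="1 -0.019 -0.183 0 0;1 -0.019 -0.183 0 0;1 -0.019 -0.183 0 0;1 -0.019 -0.183 0 0;1 -0.019 -0.183 0 0;1 -0.019 -0.183 0 0;1 -0.019 -0.183 0 0;1 -0.019 -0.183 0 0")

```text
clock: 29.62
tcp_pos: [0.5211, -0.2613, 0.1386]
orientation: [0.005, -3.141, -0.002]
contact_force: [-1.1, 1.8, -0.1]
grip_width: 0.0239
gripper_force: 34.6
```

Run:
```python
from h import *
o=r.get_obs();print(o['tcp_pos'],o['joints'].round(2))
i,im=snap('wrist','w4.png'); im=im.copy()
# project expected box inner rim & stock
cx,cy=.508,-.3155; ex=np.array([.9994,-.035]); ey=np.array([.035,.9994])
B=lambda x,y,z:tuple(np.int32(w2px(i,(*(np.array([cx,cy])+x*ex+y*ey),z)).round()))
for x0,x1,y0,y1 in((-.071,.071,-.106,.106),(-.067,.067,.002,.102),(-.067,.067,-.102,-.002)):
    q=np.array([B(x0,y0,.06),B(x1,y0,.06),B(x1,y1,.06),B(x0,y1,.06)]); cv2.polylines(im,[q],True,(255,0,0),1)
for p in((.555,-.274,.039),(.549,-.376,.039)): cv2.circle(im,tuple(np.int32(w2px(i,p))),4,(0,255,0),1)
cv2.imwrite('pics/w4v.png',cv2.cvtColor(im,cv2.COLOR_RGB2BGR))
```

```text
[ 0.521108   -0.26127643  0.13857625] [ 0.91  0.53 -0.73  1.83  0.43  0.94  1.57]
```

View pics/w4v.png

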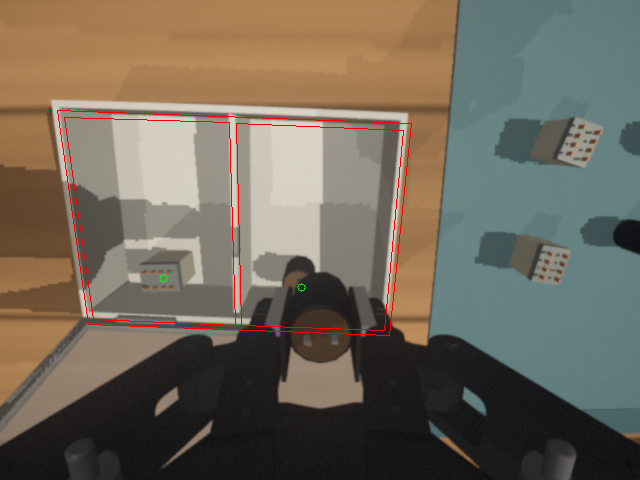

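The box model fits to about 5 mm, with the real front edge slightly nearer the robot. The stock cap is at (297,279) and the stock relay at (162,275). I shift the slot 5 mm towards the front and lower.

play_rows(targets="1 0.005 -0.001 0 0;1 0.005 -0.001 0.03 0;1 0.005 -0.001 0.06 0;1 0.005 -0.001 0.09 0;1 0.005 -0.001 0.11 0;1 0.005 -0.001 0.12 0;1 0.005 -0.001 0.124 0;1 0.005 -0.001 0.124 0")

```text
clock: 30.33
tcp_pos: [0.5157, -0.2645, 0.0147]
orientation: [0.001, -3.141, -0.001]
contact_force: [0.2, 0.2, 0.3]
grip_width: 0.024
gripper_force: 34.6
```

play_rows(targets="1 0 0 0.001 0;1 0 0 0.001 0;1 0 0 0.001 0")

```text
clock: 30.58
tcp_pos: [0.5166, -0.2657, 0.0151]
orientation: [0.001, 3.14, -0.002]
contact_force: [-0.5, 0.6, 0.8]
grip_width: 0.0238
gripper_force: 34.6
```

play_rows(targets="1 0 0 0.002 0;1 0 0 0.002 0;1 0 0 0.002 0;0.3 0 0 0.002 0;0.1 0 0 0.002 0;0.05 0 0 0.002 0;0.05 0 0 0.002 0;0.05 0 0 0.002 0")

```text
clock: 31.25
tcp_pos: [0.5159, -0.2664, 0.0122]
orientation: [0.003, 3.141, -0.002]
contact_force: [-0.5, -4.3, 3.2]
grip_width: 0.0409
gripper_force: 0.4
```

play_rows(targets="0.05 0 0 -0.02 0;0.05 0 0 -0.05 0;0.05 0 0 -0.08 0;0.05 0 0 -0.11 0;0.05 0 0 -0.125 0;0.05 0 0 -0.125 0;0.05 0 0 -0.125 0")

```text
clock: 31.83
tcp_pos: [0.516, -0.2648, 0.1372]
orientation: [0.0, 3.14, -0.0]
contact_force: [-0.1, -0.1, -0.8]
grip_width: 0.0407
gripper_force: 0.0
```

```bash
cat >> h.py <<'E'
def brown(i,im,z=.038):
    p=im.astype(int); m=(p[...,0]-p[...,2]>8).astype(np.uint8)
    n,l,st,ce=cv2.connectedComponentsWithStats(m)
    for k in range(1,n):
        if 150<st[k,4]<6000: print(st[k],ce[k].round(1),px2w(i,*ce[k],z).round(4)[:2])
E
python3 - <<'E'
from h import *
o=r.get_obs();print(o['tcp_pos'],o['grip_width'],o['joints'].round(2))
i,im=snap('wrist','w5.png'); brown(i,im); j,s=snap('side','s10.png')
for c_ in comps(s):
    if 170<c_[1][0]<500 and 230<c_[1][1]<420: print(c_)
for n,p in dict(new=(.516,-.264,.039),stock=(.550,-.277,.039)).items(): print(n,w2px(j,p).round(1))
E
```

```text
[ 0.51604162 -0.26477045  0.13718026] 0.04074358796634164 [ 0.92  0.53 -0.73  1.84  0.43  0.94  1.57]
[535 126  39  45 945] [554.  146.9] [ 0.4492 -0.1077]
[ 564  126   45   48 1136] [586.  149.7] [ 0.4507 -0.0852]
[514 241  48  41 859] [530.7 258.3] [ 0.5277 -0.1111]
[542 253  33  37 662] [557.9 271. ] [ 0.5375 -0.0889]
[129 393  21  28 294] [139.1 406. ] [ 0.6569 -0.4145]
[ 133  408   68   72 1602] [173.6 446.1] [ 0.6986 -0.3908]
[445 441  64  39 987] [477.1 458.5] [ 0.7126 -0.1265]
(358, [242.1, 273.4], [234, 261, 18, 25])
(77, [303.9, 274.7], [298, 271, 12, 8])
(85, [265.2, 284.6], [259, 281, 13, 8])
(395, [338.4, 301.0], [329, 288, 19, 26])
(418, [297.4, 318.1], [289, 305, 18, 27])
new [395.8 352.9]
stock [417.1 348.5]
```

Cap 1 is in. Next, cap 3 goes to slot 2.

play_rows(targets="0.05 -0.007 0.257 0 0;0.05 -0.007 0.257 0 0;-0.2 -0.007 0.257 0 0;-0.2 -0.007 0.257 0 0;-0.2 -0.007 0.257 0 0;-0.2 -0.007 0.257 0 0;-0.2 -0.007 0.257 0 0;-0.2 -0.007 0.257 0 0")

```text
clock: 32.6
tcp_pos: [0.5219, -0.0038, 0.1359]
orientation: [0.011, -3.14, -0.003]
contact_force: [-0.3, -0.9, -0.9]
grip_width: 0.0516
gripper_force: 0.0
```

play_rows(targets="-0.2 0 0 0 0;-0.2 0 0 0.03 0;-0.2 0 0 0.06 0;-0.2 0 0 0.09 0;-0.2 0 0 0.115 0;-0.2 0 0 0.127 0;-0.2 0 0 0.127 0;-0.2 0 0 0.127 0")

```text
clock: 33.27
tcp_pos: [0.5228, -0.0093, 0.0096]
orientation: [-0.004, -3.14, 0.0]
contact_force: [-0.1, 0.3, -0.4]
grip_width: 0.0513
gripper_force: 0.0
```

play_rows(targets="0 0 0 0 0;0.3 0 0 0 0;0.6 0 0 0 0;1 0 0 0 0;1 0 0 0 0;1 0 0 0 0;1 0 0 0 0")

```text
clock: 33.85
tcp_pos: [0.5241, -0.0085, 0.0113]
orientation: [0.002, 3.139, -0.001]
contact_force: [-0.6, -1.7, 7.1]
grip_width: 0.0239
gripper_force: 34.1
```

play_rows(targets="1 0 0 -0.02 0;1 0 0 -0.05 0;1 0 0 -0.08 0;1 0 0 -0.11 0;1 0 0 -0.13 0;1 0 0 -0.13 0;1 0 0 -0.13 0")

```text
clock: 34.43
tcp_pos: [0.5238, -0.0086, 0.1414]
orientation: [0.002, 3.138, -0.001]
contact_force: [0.1, -0.9, -0.9]
grip_width: 0.0241
gripper_force: 34.5
```

play_rows(targets="1 0.037 -0.256 0 0;1 0.037 -0.256 0 0;1 0.037 -0.256 0 0;1 0.037 -0.256 0 0;1 0.037 -0.256 0 0;1 0.037 -0.256 0 0;1 0.037 -0.256 0 0;1 0.037 -0.256 0 0")

```text
clock: 35.1
tcp_pos: [0.4834, -0.2688, 0.1381]
orientation: [-0.013, -3.139, 0.001]
contact_force: [0.5, 0.2, 0.9]
grip_width: 0.0239
gripper_force: 34.6
```

play_rows(targets="1 0 0 0 0;1 0 0 0 0;1 0 0 0.03 0;1 0 0 0.06 0;1 0 0 0.09 0;1 0 0 0.115 0;1 0 0 0.124 0;1 0 0 0.124 0")

```text
clock: 35.77
tcp_pos: [0.4849, -0.2618, 0.0141]
orientation: [0.004, -3.138, -0.004]
contact_force: [-0.6, 0.9, -0.2]
grip_width: 0.0239
gripper_force: 35.1
```

play_rows(targets="1 0 0 0.002 0;1 0 0 0.003 0;1 0 0 0.003 0;0.4 0 0 0.003 0;0.2 0 0 0.003 0;0.05 0 0 0.003 0;0.05 0 0 0.003 0;0.05 0 0 0.003 0")

```text
clock: 36.43
tcp_pos: [0.4858, -0.2644, 0.013]
orientation: [0.001, 3.141, -0.0]
contact_force: [0.4, -0.3, -0.3]
grip_width: 0.0407
gripper_force: 0.0
```

play_rows(targets="0.05 0 0 -0.02 0;0.05 0 0 -0.05 0;0.05 0 0 -0.08 0;0.05 0 0 -0.11 0;0.05 0 0 -0.125 0;0.05 0 0 -0.125 0;0.05 0 0 -0.125 0")

```text
clock: 37.02
tcp_pos: [0.486, -0.2647, 0.1385]
orientation: [0.002, 3.14, -0.002]
contact_force: [-0.0, -0.3, 0.5]
grip_width: 0.0408
gripper_force: 0.0
```

Run:
```python
from h import *
o=r.get_obs();print(o['tcp_pos'],o['grip_width'],o['joints'].round(2))
i,im=snap('wrist','w6.png'); brown(i,im); j,s=snap('side','s11.png')
for c_ in comps(s):
    if 170<c_[1][0]<500 and 230<c_[1][1]<420: print(c_)
```

```text
[ 0.48602595 -0.26469456  0.13847315] 0.04078041544635619 [ 0.97  0.49 -0.74  1.9   0.42  0.91  1.59]
[529 168  37  38 828] [546.3 186.1] [ 0.4457 -0.1078]
[ 555  171   44   45 1020] [577.1 193.1] [ 0.4503 -0.0849]
[509 275  48  42 884] [525.4 291.8] [ 0.5247 -0.1101]
[534 293  19  31 295] [543.2 308. ] [ 0.5381 -0.0939]
[549 292  17  34 239] [557.  309.8] [ 0.5397 -0.0828]
[ 256  373  127   37 3535] [318.8 390.6] [ 0.6115 -0.2654]
[129 393  21  28 301] [139.  405.9] [ 0.6279 -0.4156]
[ 133  408   68   72 1616] [173.4 446.2] [ 0.67   -0.3918]
[474 463  26  17 242] [488.2 469.6] [ 0.6971 -0.1141]
(357, [242.1, 273.4], [234, 261, 18, 25])
(85, [265.3, 284.7], [260, 281, 12, 9])
(259, [377.5, 292.7], [371, 281, 15, 25])
(396, [338.4, 301.0], [329, 288, 19, 26])
(416, [297.4, 318.1], [289, 305, 18, 27])
```

Cap 2 goes to slot 3.

play_rows(targets="0.05 0.038 0.274 0 0;0.05 0.038 0.274 0 0;-0.2 0.038 0.274 0 0;-0.2 0.038 0.274 0 0;-0.2 0.038 0.274 0 0;-0.2 0.038 0.274 0 0;-0.2 0.038 0.274 0 0;-0.2 0.038 0.274 0 0")

```text
clock: 37.78
tcp_pos: [0.4463, 0.0159, 0.1373]
orientation: [0.013, -3.14, -0.004]
contact_force: [0.5, -0.5, -0.6]
grip_width: 0.0513
gripper_force: 0.0
```

play_rows(targets="-0.2 0 0 0 0;-0.2 0 0 0 0;-0.2 0 0 0.03 0;-0.2 0 0 0.06 0;-0.2 0 0 0.09 0;-0.2 0 0 0.115 0;-0.2 0 0 0.128 0;-0.2 0 0 0.128 0")

```text
clock: 38.45
tcp_pos: [0.4456, 0.0078, 0.0067]
orientation: [-0.005, -3.135, 0.001]
contact_force: [0.5, 0.8, -0.2]
grip_width: 0.0516
gripper_force: 0.0
```

play_rows(targets="-0.2 0 0 0 0;0 0 0 0 0;0.3 0 0 0 0;0.6 0 0 0 0;1 0 0 0 0;1 0 0 0 0;1 0 0 0 0;1 0 0 0 0")

```text
clock: 39.12
tcp_pos: [0.4489, 0.0093, 0.0109]
orientation: [0.002, 3.14, -0.001]
contact_force: [-0.9, -1.2, 7.3]
grip_width: 0.024
gripper_force: 34.2
```

play_rows(targets="1 0 0 -0.02 0;1 0 0 -0.05 0;1 0 0 -0.08 0;1 0 0 -0.11 0;1 0 0 -0.13 0;1 0 0 -0.13 0;1 0 0 -0.13 0")

```text
clock: 39.7
tcp_pos: [0.4487, 0.0093, 0.1409]
orientation: [0.003, 3.138, -0.002]
contact_force: [-1.1, 0.4, -0.9]
grip_width: 0.0237
gripper_force: 34.5
```

play_rows(targets="1 -0.01 -0.273 0 0;1 -0.01 -0.273 0 0;1 -0.01 -0.273 0 0;1 -0.01 -0.273 0 0;1 -0.01 -0.273 0 0;1 -0.01 -0.273 0 0;1 -0.01 -0.273 0 0;1 -0.01 -0.273 0 0")

```text
clock: 40.37
tcp_pos: [0.4558, -0.2698, 0.1378]
orientation: [-0.016, -3.139, 0.001]
contact_force: [-0.3, -0.4, -0.2]
grip_width: 0.0238
gripper_force: 34.6
```

play_rows(targets="1 0 0 0 0;1 0 0 0 0;1 0 0 0 0;1 0 0 0.03 0;1 0 0 0.06 0;1 0 0 0.09 0;1 0 0 0.115 0;1 0 0 0.124 0")

```text
clock: 41.03
tcp_pos: [0.4558, -0.2608, 0.0128]
orientation: [0.003, -3.137, -0.004]
contact_force: [-0.7, 0.3, 0.1]
grip_width: 0.0238
gripper_force: 34.6
```

play_rows(targets="1 0 0 0.002 0;1 0 0 0.003 0;1 0 0 0.003 0;1 0 0 0.003 0;0.4 0 0 0.003 0;0.2 0 0 0.003 0;0.05 0 0 0.003 0;0.05 0 0 0.003 0")

```text
clock: 41.7
tcp_pos: [0.4579, -0.2635, 0.0132]
orientation: [0.002, 3.141, -0.001]
contact_force: [0.4, -0.3, 0.5]
grip_width: 0.0404
gripper_force: 0.0
```

play_rows(targets="0.05 0 0 -0.02 0;0.05 0 0 -0.05 0;0.05 0 0 -0.08 0;0.05 0 0 -0.11 0;0.05 0 0 -0.125 0;0.05 0 0 -0.125 0;0.05 0 0 -0.125 0")

```text
clock: 42.28
tcp_pos: [0.458, -0.2637, 0.1385]
orientation: [0.002, 3.14, -0.002]
contact_force: [-0.8, 0.2, -0.4]
grip_width: 0.0405
gripper_force: 0.0
```

Run:
```python
from h import *
o=r.get_obs();print(o['tcp_pos'],o['grip_width'],o['joints'].round(2))
j,s=snap('side','s12.png')
for c_ in comps(s):
    if 170<c_[1][0]<500 and 230<c_[1][1]<420: print(c_)
```

```text
[ 0.4580174  -0.26370508  0.13848808] 0.04052440273832114 [ 1.01  0.46 -0.76  1.95  0.41  0.89  1.61]
(357, [242.1, 273.4], [234, 261, 18, 25])
(277, [363.0, 299.2], [356, 287, 15, 25])
(395, [338.4, 301.0], [329, 288, 19, 26])
(415, [297.4, 318.1], [289, 305, 18, 27])
```

All three caps are in the box. Next is relay B, gripped across its long side: travel with a spin.

play_rows(targets="0.05 -0.08 0.173 0 0;-0.4 -0.08 0.173 0 0.12;-0.4 -0.08 0.173 0 0.24;-0.4 -0.08 0.173 0 0.36;-0.4 -0.08 0.173 0 0.48;-0.4 -0.08 0.173 0 0.6;-0.4 -0.08 0.173 0 0.72;-0.4 -0.08 0.173 0 0.84")

```text
clock: 43.0
tcp_pos: [0.5369, -0.0893, 0.1359]
orientation: [-1.286, -2.863, 0.001]
contact_force: [-0.7, -0.1, -1.0]
grip_width: 0.0599
gripper_force: 0.0
```

play_rows(targets="-0.4 0 0 0 0.12;-0.4 0 0 0 0.24;-0.4 0 0 0 0.36;-0.4 0 0 0 0.48;-0.4 0 0 0 0.6;-0.4 0 0 0 0.72;-0.4 0 0 0 0.84;-0.4 0 0 0 0.874")

```text
clock: 43.67
tcp_pos: [0.5367, -0.0903, 0.136]
orientation: [-2.38, -2.047, 0.004]
contact_force: [-1.3, 1.0, 0.3]
grip_width: 0.0599
gripper_force: 0.0
```

Run:
```python
from h import *
o=r.get_obs();print(o['tcp_pos'],o['grip_width'],o['joints'].round(2)); M=R.from_rotvec(o['orientation']).as_matrix(); print('tool y yaw',np.degrees(np.arctan2(M[1,1],M[0,1])))
i,im=snap('wrist','w7.png'); brown(i,im)
print('pred',w2px(i,(.538,-.091,.038)),w2px(i,(.538,-.091,.003)), tool((.538,-.091,.009)))
p=im[...,:].astype(int); m=(p[...,0]>=.93*p[...,2]).astype(np.uint8)
n,l,st,ce=cv2.connectedComponentsWithStats(m,connectivity=4)
for k in range(1,n):
    if 800<st[k,4]<20000:
        c=max(cv2.findContours((l==k).astype(np.uint8),0,2)[0],key=cv2.contourArea); print(st[k],ce[k].round(),cv2.minAreaRect(c))
```

```text
[ 0.53665999 -0.09026484  0.13598046] 0.059876591837438396 [ 0.37  0.41 -0.4   1.93  0.21  0.84 -0.29]
tool y yaw -8.594114014415217
[103   0  28  15 231] [114.7   6.1] [0.4358 0.0776]
[118   0  51  37 966] [144.9  18.7] [0.4524 0.0677]
[304 222  37   9 315] [321.7 226. ] [ 0.5402 -0.0769]
[187 230  45  36 554] [214.4 240.5] [ 0.4636 -0.0761]
[182 245  35  11 204] [199.  250.1] [ 0.451  -0.0814]
[182 261  34  11 202] [198.5 265.9] [ 0.4478 -0.093 ]
[413 317  22  28 235] [423.2 329.6] [ 0.6047 -0.1682]
[131 336  52  21 546] [157.9 345.1] [ 0.4003 -0.1518]
[ 96 404  17  25 219] [104.3 415.3] [ 0.336  -0.2107]
[528 405  16  23 197] [535.9 415.5] [ 0.6933 -0.2634]
[ 109  412   82   68 3254] [152.6 449.3] [ 0.3666 -0.2508]
[ 454  412   75   68 2762] [484.8 449. ] [ 0.6501 -0.2919]
pred [321.56632121 245.6258536 ] [321.52767458 233.56699697] [-0.00049014  0.00181649  0.12701804]
[  96    0   74   39 1873] [134.  15.] ((132.5, 19.0), (38.0, 73.0), 90.0)
[ 302  221   40   40 1569] [321. 241.] ((321.5, 240.5), (39.0, 39.0), 90.0)
[ 180  229   53   45 1890] [206. 251.] ((205.44105529785156, 250.69215393066406), (51.01519012451172, 41.82981491088867), 7.594643592834473)
```

Relay B is square to the fingers and within 2 mm.

play_rows(targets="-0.4 0 0.001 0.03 0;-0.4 0 0.001 0.06 0;-0.4 0 0.001 0.09 0;-0.4 0 0.001 0.115 0;-0.4 0 0.001 0.125 0;-0.4 0 0.001 0.125 0;-0.4 0 0.001 0.125 0")

```text
clock: 44.3
tcp_pos: [0.5385, -0.0903, 0.0125]
orientation: [-2.374, -2.056, 0.001]
contact_force: [-0.2, 0.2, 0.2]
grip_width: 0.0598
gripper_force: 0.0
```

play_rows(targets="-0.1 0 0 0 0;0.1 0 0 0 0;0.4 0 0 0 0;0.7 0 0 0 0;1 0 0 0 0;1 0 0 0 0;1 0 0 0 0;1 0 0 0 0")

```text
clock: 44.97
tcp_pos: [0.54, -0.0907, 0.0143]
orientation: [2.374, 2.054, 0.002]
contact_force: [-1.0, -0.4, 7.2]
grip_width: 0.0273
gripper_force: 35.3
```

play_rows(targets="1 0 0 -0.02 0;1 0 0 -0.05 0;1 0 0 -0.08 0;1 0 0 -0.11 0;1 0 0 -0.13 0;1 0 0 -0.13 -0.12;1 0 0 -0.13 -0.24;1 0 0 -0.13 -0.36")

```text
clock: 45.63
tcp_pos: [0.5391, -0.0907, 0.144]
orientation: [1.961, 2.452, 0.001]
contact_force: [0.3, -0.4, -0.6]
grip_width: 0.0273
gripper_force: 34.6
```

play_rows(targets="1 0 0 0 -0.12;1 0 0 0 -0.24;1 0 0 0 -0.36;1 0 0 0 -0.48;1 0 0 0 -0.6;1 0 0 0 -0.72;1 0 0 0 -0.84;1 0 0 0 -0.94")

```text
clock: 46.3
tcp_pos: [0.5388, -0.0907, 0.1432]
orientation: [0.638, 3.076, -0.001]
contact_force: [-0.2, 0.2, -0.4]
grip_width: 0.0275
gripper_force: 34.6
```

play_rows(targets="1 0 0 0 -0.12;1 0 0 0 -0.24;1 0 0 0 -0.36;1 0 0 0 -0.414;1 0 0 0 -0.414;1 0 0 0 -0.414")

```text
clock: 46.8
tcp_pos: [0.5388, -0.0907, 0.143]
orientation: [0.005, 3.141, -0.0]
contact_force: [-0.2, 0.3, 0.3]
grip_width: 0.0272
gripper_force: 34.6
```

Run:
```python
from h import *
o=r.get_obs();print(o['tcp_pos'],o['grip_width'],o['joints'].round(2)); M=R.from_rotvec(o['orientation']).as_matrix(); print('tool y yaw',np.degrees(np.arctan2(M[1,1],M[0,1])),tool((.513,-.368,.013)))
```

```text
[ 0.53879478 -0.09071799  0.14303838] 0.02719803821304018 [ 0.67  0.49 -0.79  1.91  0.43  0.92  1.24]
tool y yaw 89.81903429202248 [ 0.02495152 -0.27733874  0.13008195]
```

play_rows(targets="1 0.026 -0.277 0 0;1 0.026 -0.277 0 0;1 0.026 -0.277 0 0;1 0.026 -0.277 0 0;1 0.026 -0.277 0 0;1 0.026 -0.277 0 0;1 0.026 -0.277 0 0;1 0.026 -0.277 0 0")

```text
clock: 47.47
tcp_pos: [0.5097, -0.3766, 0.1422]
orientation: [-0.022, -3.14, 0.006]
contact_force: [0.5, -0.0, -0.0]
grip_width: 0.0273
gripper_force: 34.7
```

play_rows(targets="1 0 0 0 0;1 0 0 0 0;1 0 0 0 0;1 0 0 0.03 0;1 0 0 0.06 0;1 0 0 0.09 0;1 0 0 0.115 0;1 0 0 0.123 0")

```text
clock: 48.13
tcp_pos: [0.5109, -0.3645, 0.0163]
orientation: [0.003, -3.137, -0.005]
contact_force: [-1.4, 0.3, 0.4]
grip_width: 0.0274
gripper_force: 34.7
```

play_rows(targets="1 0 0 0.002 0;1 0 0 0.003 0;1 0 0 0.003 0;1 0 0 0.003 0;0.3 0 0 0.003 0;0.1 0 0 0.003 0;0 0 0 0.003 0;0 0 0 0.003 0")

```text
clock: 48.8
tcp_pos: [0.5128, -0.3677, 0.0172]
orientation: [0.002, 3.141, -0.001]
contact_force: [0.3, -0.7, -0.1]
grip_width: 0.0425
gripper_force: 0.0
```

play_rows(targets="0 0 0 -0.02 0;0 0 0 -0.05 0;0 0 0 -0.08 0;0 0 0 -0.11 0;0 0 0 -0.125 0;0 0 0 -0.125 0;0 0 0 -0.125 0")

```text
clock: 49.38
tcp_pos: [0.5128, -0.3678, 0.1423]
orientation: [0.002, 3.141, -0.002]
contact_force: [0.0, 0.1, -0.5]
grip_width: 0.0425
gripper_force: 0.0
```

Run:
```python
from h import *
o=r.get_obs();print(o['tcp_pos'],o['grip_width'],tool((.4525,-.087,.012)))
j,s=snap('side','s13.png')
for c_ in comps(s):
    if 170<c_[1][0]<500 and 230<c_[1][1]<420: print(c_)
```

```text
[ 0.51281328 -0.36777776  0.1423138 ] 0.042476859731957764 [0.06074301 0.28085618 0.1299447 ]
(356, [242.1, 273.3], [234, 261, 18, 25])
(418, [297.4, 318.1], [289, 305, 18, 27])
```

Relay B is in, and relay C is next.

play_rows(targets="0 0.061 0.281 0 0;-0.4 0.061 0.281 0 0.12;-0.4 0.061 0.281 0 0.24;-0.4 0.061 0.281 0 0.36;-0.4 0.061 0.281 0 0.48;-0.4 0.061 0.281 0 0.6;-0.4 0.061 0.281 0 0.72;-0.4 0.061 0.281 0 0.84")

```text
clock: 50.1
tcp_pos: [0.449, -0.079, 0.1406]
orientation: [-1.275, -2.867, -0.002]
contact_force: [-0.5, 0.5, -0.7]
grip_width: 0.06
gripper_force: 0.0
```

play_rows(targets="-0.4 0 0 0 0.12;-0.4 0 0 0 0.24;-0.4 0 0 0 0.36;-0.4 0 0 0 0.48;-0.4 0 0 0 0.6;-0.4 0 0 0 0.72;-0.4 0 0 0 0.84;-0.4 0 0 0 0.96")

```text
clock: 50.77
tcp_pos: [0.4506, -0.0865, 0.1402]
orientation: [-2.466, -1.943, 0.003]
contact_force: [0.1, 0.3, -0.3]
grip_width: 0.0597
gripper_force: 0.0
```

play_rows(targets="-0.4 0 0 0 0.027;-0.4 0 0 0 0.027;-0.4 0 0 0 0.027")

```text
clock: 51.02
tcp_pos: [0.4513, -0.0864, 0.141]
orientation: [-2.484, -1.922, 0.002]
contact_force: [-0.1, 0.4, 0.1]
grip_width: 0.0601
gripper_force: 0.0
```

```bash
cat >> h.py <<'E'
def rel(P):
    o=r.get_obs();print(o['tcp_pos'],o['grip_width'],o['joints'].round(2)); M=R.from_rotvec(o['orientation']).as_matrix(); print('tool y yaw',np.degrees(np.arctan2(M[1,1],M[0,1])))
    i,im=snap('wrist','wr.png')
    print('pred',w2px(i,(*P,.038)),w2px(i,(*P,.003)), tool((*P,.012)))
    p=im.astype(int); m=(p[...,0]>=.93*p[...,2]).astype(np.uint8)
    n,l,st,ce=cv2.connectedComponentsWithStats(m,connectivity=4)
    for k in range(1,n):
        if 800<st[k,4]<6000:
            c=max(cv2.findContours((l==k).astype(np.uint8),0,2)[0],key=cv2.contourArea); print(st[k],ce[k].round(),cv2.minAreaRect(c))
E
python3 - <<'E'
from h import *
rel((.4525,-.087))
E
```

```text
[ 0.45126758 -0.0863565   0.14103916] 0.06009149010339965 [ 0.46  0.28 -0.47  2.11  0.18  0.78 -0.37]
tool y yaw -14.535969314500983
pred [321.2878264  243.51441983] [321.21708947 231.91543706] [-0.00032523  0.00130332  0.12924417]
[ 212    0   56   34 1127] [240.  12.] ((240.62001037597656, 4.660003662109375), (41.80000305175781, 43.0), 53.13010025024414)
[ 299  219   41   40 1496] [319. 238.] ((319.2081604003906, 238.12896728515625), (39.33638381958008, 38.86072540283203), 2.726310968399048)
```

play_rows(targets="-0.4 0 0 0.03 0;-0.4 0 0 0.06 0;-0.4 0 0 0.09 0;-0.4 0 0 0.115 0;-0.4 0 0 0.13 0;-0.4 0 0 0.13 0;-0.4 0 0 0.13 0")

```text
clock: 51.65
tcp_pos: [0.4513, -0.0862, 0.0113]
orientation: [-2.485, -1.919, 0.002]
contact_force: [0.2, 0.8, 0.4]
grip_width: 0.0594
gripper_force: 0.0
```

play_rows(targets="-0.1 0 0 0 0;0.1 0 0 0 0;0.4 0 0 0 0;0.7 0 0 0 0;1 0 0 0 0;1 0 0 0 0;1 0 0 0 0;1 0 0 0 0")

```text
clock: 52.32
tcp_pos: [0.4528, -0.0867, 0.013]
orientation: [2.486, 1.917, 0.002]
contact_force: [-0.8, -0.3, 6.9]
grip_width: 0.0277
gripper_force: 34.7
```

play_rows(targets="1 0 0 -0.02 0;1 0 0 -0.05 0;1 0 0 -0.08 0;1 0 0 -0.11 0;1 0 0 -0.13 0;1 0 0 -0.13 -0.12;1 0 0 -0.13 -0.24;1 0 0 -0.13 -0.36")

```text
clock: 52.98
tcp_pos: [0.4522, -0.0867, 0.1431]
orientation: [2.096, 2.337, 0.001]
contact_force: [-0.3, 0.5, -0.8]
grip_width: 0.0273
gripper_force: 34.7
```

play_rows(targets="1 0 0 0 -0.12;1 0 0 0 -0.24;1 0 0 0 -0.36;1 0 0 0 -0.48;1 0 0 0 -0.6;1 0 0 0 -0.72;1 0 0 0 -0.84;1 0 0 0 -0.94")

```text
clock: 53.65
tcp_pos: [0.4518, -0.0866, 0.1424]
orientation: [0.81, 3.034, -0.001]
contact_force: [0.0, 0.0, -1.2]
grip_width: 0.0272
gripper_force: 34.7
```

play_rows(targets="1 0 0 0 -0.12;1 0 0 0 -0.24;1 0 0 0 -0.36;1 0 0 0 -0.48;1 0 0 0 -0.527;1 0 0 0 -0.527;1 0 0 0 -0.527")

```text
clock: 54.23
tcp_pos: [0.4518, -0.0867, 0.1421]
orientation: [0.005, 3.141, -0.001]
contact_force: [-0.1, 0.3, -0.1]
grip_width: 0.0274
gripper_force: 34.7
```

Run:
```python
from h import *
o=r.get_obs();print(o['tcp_pos'],o['grip_width'],o['joints'].round(2)); M=R.from_rotvec(o['orientation']).as_matrix(); print('tool y yaw',np.degrees(np.arctan2(M[1,1],M[0,1])),tool((.484,-.368,.013)))
```

```text
[ 0.45183135 -0.08666162  0.14212693] 0.027434036057385987 [ 0.78  0.36 -0.86  2.1   0.37  0.84  1.28]
tool y yaw 89.83514306697383 [-0.03291385 -0.28118548  0.12927208]
```

play_rows(targets="1 -0.033 -0.281 0 0;1 -0.033 -0.281 0 0;1 -0.033 -0.281 0 0;1 -0.033 -0.281 0 0;1 -0.033 -0.281 0 0;1 -0.033 -0.281 0 0;1 -0.033 -0.281 0 0;1 -0.033 -0.281 0 0")

```text
clock: 54.9
tcp_pos: [0.4832, -0.3766, 0.1414]
orientation: [0.02, 3.141, -0.006]
contact_force: [-0.5, -0.6, 0.0]
grip_width: 0.0269
gripper_force: 34.8
```

play_rows(targets="1 0 0 0 0;1 0 0 0 0;1 0 0 0 0;1 0 0 0.03 0;1 0 0 0.06 0;1 0 0 0.09 0;1 0 0 0.115 0;1 0 0 0.123 0")

```text
clock: 55.57
tcp_pos: [0.4827, -0.3647, 0.0155]
orientation: [0.002, -3.137, -0.005]
contact_force: [-1.3, -0.2, -0.9]
grip_width: 0.0273
gripper_force: 34.8
```

play_rows(targets="1 0 0 0.002 0;1 0 0 0.003 0;1 0 0 0.003 0;1 0 0 0.003 0;0.3 0 0 0.003 0;0.1 0 0 0.003 0;0 0 0 0.003 0;0 0 0 0.003 0")

```text
clock: 56.23
tcp_pos: [0.4848, -0.3677, 0.0162]
orientation: [0.002, 3.141, -0.001]
contact_force: [-0.0, 0.2, 0.2]
grip_width: 0.0425
gripper_force: 0.0
```

play_rows(targets="0 0 0 -0.02 0;0 0 0 -0.05 0;0 0 0 -0.08 0;0 0 0 -0.11 0;0 0 0 -0.125 0;0 0 0 -0.125 0;0 0 0 -0.125 0")

```text
clock: 56.82
tcp_pos: [0.4848, -0.3678, 0.1413]
orientation: [0.002, 3.141, -0.002]
contact_force: [0.5, -0.6, 0.5]
grip_width: 0.0428
gripper_force: 0.0
```

Run:
```python
from h import *
o=r.get_obs();print(o['tcp_pos'],o['grip_width'],tool((.442,.082,.012)))
j,s=snap('side','s14.png')
for c_ in comps(s):
    if 170<c_[1][0]<500 and 230<c_[1][1]<420: print(c_)
```

```text
[ 0.48477724 -0.3678005   0.14128929] 0.0428330282538271 [0.0434114  0.44990122 0.12872624]
(357, [242.1, 273.3], [234, 261, 18, 25])
```

Relay C is in. Last is relay A, with the fingers kept narrower to stay clear of the stripboard.

play_rows(targets="0 0.022 0.23 0 0;0 0.022 0.23 0 0.12;0 0.022 0.23 0 0.24;0 0.022 0.23 0 0.24;0 0.022 0.23 0 0.24;0 0.022 0.23 0 0.24;0 0.022 0.23 0 0.24;0 0.022 0.23 0 0")

```text
clock: 57.53
tcp_pos: [0.4618, -0.1357, 0.1397]
orientation: [-0.176, -3.134, -0.0]
contact_force: [1.0, -0.5, -0.3]
grip_width: 0.0427
gripper_force: 0.0
```

play_rows(targets="-0.1 0.022 0.22 0 0;-0.1 0.022 0.22 0 0.12;-0.1 0.022 0.22 0 0.24;-0.1 0.022 0.22 0 0.36;-0.1 0.022 0.22 0 0.48;-0.1 0.022 0.22 0 0.6;-0.1 0.022 0.22 0 0.72;-0.1 0.022 0.22 0 0.72")

```text
clock: 58.2
tcp_pos: [0.4658, 0.085, 0.1398]
orientation: [-1.276, -2.869, 0.001]
contact_force: [0.1, -0.3, 0.7]
grip_width: 0.0471
gripper_force: 0.0
```

Run:
```python
from h import *
rel((.442,.082))
```

```text
[0.46576362 0.08498418 0.13975749] 0.04706209514330447 [ 0.29  0.35 -0.71  2.07  0.31  0.82  0.13]
tool y yaw 42.037857672369086
pred [291.40562956 224.16707614] [294.82502461 214.70139629] [ 0.01483959 -0.01826603  0.12771136]
[ 267  194   49   48 1535] [292. 217.] ((291.8448181152344, 217.137939453125), (41.78145217895508, 38.25324630737305), 21.801406860351562)
[381 288  38  57 960] [398. 315.] ((401.4117126464844, 313.3529052734375), (57.486568450927734, 31.237987518310547), 77.47119140625)
[ 227  289   34   97 1143] [244. 327.] ((240.97044372558594, 335.7441101074219), (29.681720733642578, 96.51656341552734), 5.5054779052734375)
```

play_rows(targets="-0.1 0.015 -0.018 0 0.12;-0.1 0.015 -0.018 0 0.24;-0.1 0.015 -0.018 0 0.36;-0.1 0.015 -0.018 0 0.406;-0.1 0.015 -0.018 0 0.406;-0.1 0.015 -0.018 0 0.406;-0.1 0.015 -0.018 0 0.406")

```text
clock: 58.83
tcp_pos: [0.4429, 0.0816, 0.1404]
orientation: [-1.826, -2.556, 0.001]
contact_force: [-0.2, 1.0, -0.3]
grip_width: 0.0471
gripper_force: 0.0
```

Run:
```python
from h import *
rel((.442,.082))
```

```text
[0.4428994  0.08161594 0.14037593] 0.04712197054583134 [ 0.24  0.3  -0.64  2.13  0.25  0.79 -0.23]
tool y yaw 18.929358827168638
pred [318.06549884 241.93770778] [318.31511634 230.47875321] [ 0.00040307 -0.00075663  0.12846904]
[ 296  215   41   40 1534] [316. 235.] ((316.0, 234.5), (39.0, 40.0), 90.0)
```

play_rows(targets="-0.1 0 -0.002 0.03 0;-0.1 0 -0.002 0.06 0;-0.1 0 -0.002 0.09 0;-0.1 0 -0.002 0.115 0;-0.1 0 -0.002 0.128 0;-0.1 0 -0.002 0.128 0;-0.1 0 -0.002 0.128 0")

```text
clock: 59.47
tcp_pos: [0.4407, 0.082, 0.0124]
orientation: [-1.825, -2.555, 0.002]
contact_force: [0.1, -0.1, 0.9]
grip_width: 0.047
gripper_force: 0.0
```

play_rows(targets="-0.1 0 0 0 0;0.1 0 0 0 0;0.4 0 0 0 0;0.7 0 0 0 0;1 0 0 0 0;1 0 0 0 0;1 0 0 0 0;1 0 0 0 0")

```text
clock: 60.13
tcp_pos: [0.442, 0.0821, 0.014]
orientation: [1.827, 2.554, 0.002]
contact_force: [-1.0, -0.9, 6.9]
grip_width: 0.0275
gripper_force: 34.6
```

play_rows(targets="1 0 0 -0.02 0;1 0 0 -0.05 0;1 0 0 -0.08 0;1 0 0 -0.11 0;1 0 0 -0.13 0;1 0 0 -0.13 -0.12;1 0 0 -0.13 -0.24;1 0 0 -0.13 -0.36")

```text
clock: 60.8
tcp_pos: [0.4415, 0.0818, 0.144]
orientation: [1.332, 2.843, 0.001]
contact_force: [-0.0, -0.5, -0.9]
grip_width: 0.0275
gripper_force: 34.8
```

play_rows(targets="1 0 0 0 -0.12;1 0 0 0 -0.24;1 0 0 0 -0.36;1 0 0 0 -0.48;1 0 0 0 -0.6;1 0 0 0 -0.72;1 0 0 0 -0.84;1 0 0 0 -0.88")

```text
clock: 61.47
tcp_pos: [0.4411, 0.0818, 0.1432]
orientation: [-0.007, 3.141, -0.001]
contact_force: [-0.4, -1.1, -1.1]
grip_width: 0.0274
gripper_force: 34.8
```

play_rows(targets="1 0 0 0 0;1 0 0 0 0")

```text
clock: 61.63
tcp_pos: [0.4411, 0.0818, 0.1431]
orientation: [0.006, 3.141, -0.0]
contact_force: [-0.1, 0.1, 0.2]
grip_width: 0.0276
gripper_force: 34.8
```

Run:
```python
from h import *
o=r.get_obs();print(o['tcp_pos'],o['grip_width'],o['joints'].round(2)); M=R.from_rotvec(o['orientation']).as_matrix(); print('tool y yaw',np.degrees(np.arctan2(M[1,1],M[0,1])),tool((.456,-.367,.014)))
```

```text
[0.44113529 0.08183967 0.14313578] 0.02759966555086442 [ 0.46  0.36 -0.91  2.12  0.38  0.84  0.89]
tool y yaw 89.78780304462978 [-0.01644713 -0.44874514  0.12927239]
```

play_rows(targets="1 -0.01 -0.23 0 0;1 -0.01 -0.23 0 0;1 -0.01 -0.23 0 0;1 -0.01 -0.23 0 0;1 -0.01 -0.23 0 0;1 -0.01 -0.23 0 0;1 -0.01 -0.23 0 0;1 -0.01 -0.23 0 0")

```text
clock: 62.3
tcp_pos: [0.4505, -0.1493, 0.1429]
orientation: [0.01, 3.141, -0.0]
contact_force: [-0.0, -0.3, -0.5]
grip_width: 0.0273
gripper_force: 34.8
```

play_rows(targets="1 -0.007 -0.219 0 0;1 -0.007 -0.219 0 0;1 -0.007 -0.219 0 0;1 -0.007 -0.219 0 0;1 -0.007 -0.219 0 0;1 -0.007 -0.219 0 0;1 -0.007 -0.219 0 0;1 -0.007 -0.219 0 0")

```text
clock: 62.97
tcp_pos: [0.458, -0.3653, 0.1427]
orientation: [0.002, 3.141, 0.002]
contact_force: [-0.7, 1.1, 0.6]
grip_width: 0.0274
gripper_force: 34.9
```

Run:
```python
from h import *
print(tool((.456,-.367,.014)))
```

```text
[ 0.00201612 -0.00185663  0.12873816]
```

play_rows(targets="1 0.002 -0.001 0 0;1 0.002 -0.001 0 0;1 0.002 -0.001 0.03 0;1 0.002 -0.001 0.06 0;1 0.002 -0.001 0.09 0;1 0.002 -0.001 0.115 0;1 0.002 -0.001 0.123 0;1 0.002 -0.001 0.123 0")

```text
clock: 63.63
tcp_pos: [0.4544, -0.3658, 0.0182]
orientation: [0.0, -3.139, -0.004]
contact_force: [-0.0, -0.0, 0.7]
grip_width: 0.0274
gripper_force: 34.9
```

play_rows(targets="1 0 0 0.002 0;1 0 0 0.003 0;1 0 0 0.003 0;1 0 0 0.003 0;0.3 0 0 0.003 0;0.1 0 0 0.003 0;0 0 0 0.003 0;0 0 0 0.003 0")

```text
clock: 64.3
tcp_pos: [0.4553, -0.3681, 0.017]
orientation: [0.003, 3.141, -0.0]
contact_force: [-0.1, 0.4, -0.2]
grip_width: 0.0424
gripper_force: 0.0
```

play_rows(targets="0 0 0 -0.02 0;0 0 0 -0.05 0;0 0 0 -0.08 0;0 0 0 -0.11 0;0 0 0 -0.14 0;0 0 0 -0.17 0;0 0 0 -0.2 0;0 0 0 -0.2 0")

```text
clock: 64.97
tcp_pos: [0.4584, -0.3692, 0.2231]
orientation: [0.003, 3.134, -0.009]
contact_force: [0.8, 0.2, -0.1]
grip_width: 0.0428
gripper_force: 0.0
```

play_rows(targets="0 0 0.055 -0.05 0;0 0 0.055 -0.05 0;0 0 0.055 -0.05 0;0 0 0.055 -0.05 0;0.5 0 0.055 -0.05 0;1 0 0.055 -0.05 0;1 0 0.055 -0.05 0;1 0 0.055 -0.05 0")

```text
clock: 65.63
tcp_pos: [0.4548, -0.3136, 0.2658]
orientation: [-0.005, -3.14, -0.002]
contact_force: [-0.1, -0.3, 0.1]
grip_width: 0.0005
gripper_force: 0.0
```

Run:
```python
from h import *
o=r.get_obs();print(o['tcp_pos'],o['grip_width'],o['joints'].round(2))
j,s=snap('side','s15.png');k,c=snap('scene','s15b.png');i,w=snap('wrist','w15.png')
cv2.imwrite('pics/fin.png',cv2.cvtColor(np.hstack([np.vstack([cv2.resize(s[60:460,100:560],(400,300)),cv2.resize(c[140:340,80:480],(400,300))[:300]]),cv2.resize(w,(400,600),interpolation=cv2.INTER_AREA) if 0 else np.vstack([cv2.resize(w,(400,300)),cv2.resize(s[260:460,300:560],(400,300))])]),cv2.COLOR_RGB2BGR))
```

```text
[ 0.4548294  -0.31357303  0.26583426] 0.0004754860957806305 [ 1.16  0.35 -0.84  1.77  0.29  1.15  1.8 ]
```

View pics/fin.png

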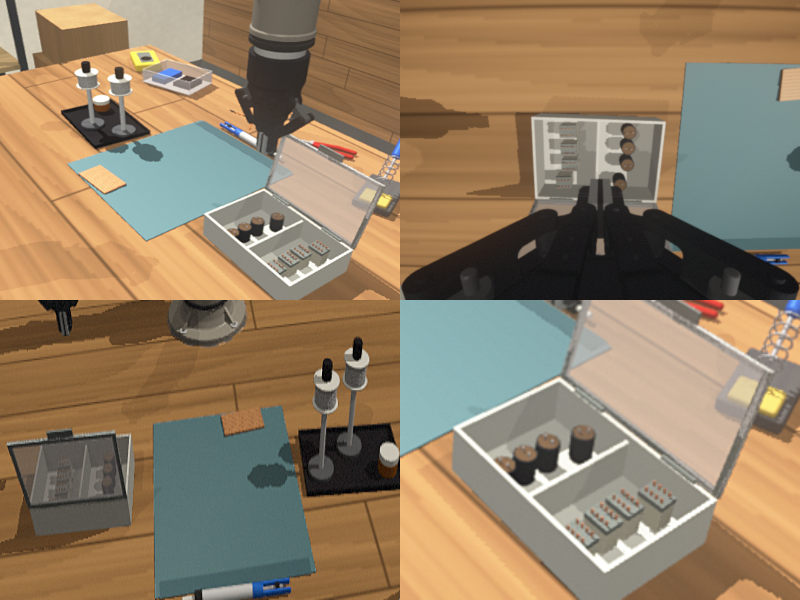

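All six parts stand in the right compartments, both stands are upright, and the jar, pump and board are untouched. Now the lid: I plan a finger arc from behind it.

Run:
```python
from h import *
c=r.camera_info('scene')
for p in((123,352),(155,343),(174,393)): print(px2w(c,*p,.02).round(3))
H=np.array([.577,.06])
th=np.r_[1.9,np.linspace(1.7,0,20)]
C=np.array([H+.10*np.array([-np.cos(t),np.sin(t)])+.004*np.array([np.sin(t),np.cos(t)])+[.011,0] for t in th])
print(C.round(3).tolist())
d=np.c_[-(C[:,0]-C[0,0]),-(C[:,1]-C[0,1])]; print(d.round(3).tolist())
```

```text
[ 0.747 -0.382  0.02 ]
[ 0.732 -0.32   0.02 ]
[ 0.856 -0.275  0.02 ]
[[0.624, 0.153], [0.605, 0.159], [0.596, 0.16], [0.587, 0.16], [0.578, 0.16], [0.569, 0.158], [0.561, 0.156], [0.552, 0.153], [0.544, 0.15], [0.536, 0.145], [0.529, 0.141], [0.522, 0.135], [0.515, 0.129], [0.509, 0.122], [0.504, 0.115], [0.5, 0.107], [0.496, 0.099], [0.493, 0.09], [0.49, 0.082], [0.489, 0.073], [0.488, 0.064]]
[[-0.0, -0.0], [0.019, -0.005], [0.028, -0.006], [0.037, -0.007], [0.046, -0.006], [0.055, -0.005], [0.064, -0.003], [0.072, -0.0], [0.08, 0.004], [0.088, 0.008], [0.096, 0.013], [0.103, 0.018], [0.109, 0.025], [0.115, 0.031], [0.12, 0.039], [0.125, 0.046], [0.128, 0.055], [0.131, 0.063], [0.134, 0.072], [0.135, 0.08], [0.136, 0.089]]
```

play_rows(targets="1 -0.215 0 -0.03 0;1 -0.215 0 -0.03 0;1 -0.215 0 -0.03 0;1 -0.215 0 -0.03 0;1 -0.215 0 -0.03 0;1 -0.215 0 -0.03 0;1 -0.215 0 -0.03 0;1 -0.215 0 -0.03 0")

```text
clock: 66.45
tcp_pos: [0.6703, -0.313, 0.2959]
orientation: [-0.002, -3.14, -0.001]
contact_force: [0.1, 0.7, -0.2]
grip_width: 0.0001
gripper_force: 0.0
```

play_rows(targets="1 0.006 0 0.03 0;1 0.006 0 0.06 0;1 0.006 0 0.09 0;1 0.006 0 0.115 0;1 0.006 0 0.138 0;1 0.006 0 0.138 0;1 0.006 0 0.138 0")

```text
clock: 67.03
tcp_pos: [0.6622, -0.3145, 0.1582]
orientation: [-0.005, -3.139, -0.0]
contact_force: [0.6, 0.3, 0.6]
grip_width: 0.0004
gripper_force: 0.0
```

play_rows(targets="1 0.01 0 0 0;1 0.02 0 0 0;1 0.03 0 0 0;1 0.04 0 0 0;1 0.048 0 -0.001 0;1 0.056 0 -0.001 0;1 0.056 0 -0.001 0")

```text
clock: 67.62
tcp_pos: [0.6069, -0.314, 0.1605]
orientation: [-0.005, -3.141, 0.002]
contact_force: [0.7, 0.1, -0.4]
grip_width: -0.0002
gripper_force: 0.0
```

Run:
```python
from h import *
o=r.get_obs();print(o['tcp_pos'],o['contact_force'],o['joints'].round(2))
```

```text
[ 0.60694126 -0.31401189  0.16051988] [ 0.68217886  0.13429203 -0.37497823] [ 0.88  0.67 -0.75  1.56  0.49  1.11  1.59]
```

play_rows(targets="1 0.009 0 -0.001 0;1 0.018 0 -0.002 0;1 0.027 0 -0.001 0;1 0.036 0 0 0;1 0.045 0 0.002 0;1 0.053 0 0.005 0;1 0.061 0 0.009 0;1 0.069 0 0.013 0")

```text
clock: 68.28
tcp_pos: [0.5384, -0.3132, 0.1464]
orientation: [-0.003, -3.141, 0.0]
contact_force: [0.6, 0.1, 1.9]
grip_width: -0.0
gripper_force: 0.6
```

play_rows(targets="1 0.008 0 0.005 0;1 0.015 0 0.01 0;1 0.021 0 0.017 0;1 0.027 0 0.023 0;1 0.032 0 0.031 0;1 0.037 0 0.038 0;1 0.04 0 0.047 0;1 0.043 0 0.055 0")

```text
clock: 68.95
tcp_pos: [0.4957, -0.3131, 0.0907]
orientation: [-0.003, -3.141, -0.0]
contact_force: [0.1, 0.2, 1.4]
grip_width: 0.0001
gripper_force: 0.5
```

play_rows(targets="1 0.003 0 0.009 0;1 0.004 0 0.016 0;1 0.005 0 0.022 0;1 0.005 0 0.025 0;1 0.005 0 0.025 0;1 0.005 0 0.025 0")

```text
clock: 69.45
tcp_pos: [0.4917, -0.3129, 0.0667]
orientation: [0.002, 3.141, 0.0]
contact_force: [0.1, 0.6, -0.4]
grip_width: -0.0001
gripper_force: 0.0
```

play_rows(targets="1 0 0 0.002 0;1 0 0 0.003 0;1 0 0 0.003 0;1 0 0 0.003 0")

```text
clock: 69.78
tcp_pos: [0.492, -0.3132, 0.0646]
orientation: [0.003, 3.14, -0.001]
contact_force: [-0.8, 0.0, 5.2]
grip_width: 0.0002
gripper_force: 2.7
```

play_rows(targets="1 0 0 0.001 0;1 0 0 0.002 0;1 0 0 0.002 0;1 0 0 0.002 0")

```text
clock: 70.12
tcp_pos: [0.4921, -0.3132, 0.0643]
orientation: [0.003, 3.141, -0.003]
contact_force: [-7.1, 2.5, 22.6]
grip_width: 0.0003
gripper_force: 11.0
```

The lid top is at 0.064 under a firm press, so it is shut. I retreat upward and check numerically.

play_rows(targets="1 0 0 -0.01 0;1 0 0 -0.04 0;1 0 0 -0.08 0;1 0 0 -0.12 0;1 0 0 -0.16 0;1 0 0 -0.2 0;1 0 0 -0.2 0;1 0 0 -0.2 0")

```text
clock: 70.78
tcp_pos: [0.4928, -0.3135, 0.2646]
orientation: [0.003, 3.137, -0.005]
contact_force: [0.6, 0.2, -0.7]
grip_width: 0.0
gripper_force: 0.0
```

Run:
```python
from h import *
o=r.get_obs();print(o['tcp_pos'],o['contact_force'])
k,c=snap('scene','z1.png');j,s=snap('side','z2.png')
old=cv2.cvtColor(cv2.imread('pics/s15b.png'),cv2.COLOR_BGR2RGB)
# scene: profile of brightness along the box mid-line, expected lid front rim/hinge rim rows at shut
for nm,x in(('front',.434),('hinge',.577)):
    print(nm,[w2px(k,(x,y,z)).round(1).tolist() for y in(-.42,-.21) for z in(.06,.064)])
g=cv2.cvtColor(c,cv2.COLOR_RGB2GRAY); print(g[215:300:2,125].tolist()); 
# dark rim pixels in side view: project front rim corners
print([w2px(j,(.434,y,.062)).round().tolist() for y in(-.42,-.21)])
# stands/jar unchanged since before lid work
d=np.abs(c.astype(int)-old)[180:345,225:500].max(2); print('changed px tray/mat',(d>40).sum())
```

```text
[ 0.49280418 -0.31349953  0.26462047] [ 0.55218452  0.19297287 -0.66422314]
front [[120.8, 237.2], [120.4, 235.9], [210.6, 228.5], [210.3, 227.1]]
hinge [[111.1, 279.4], [110.7, 278.0], [209.1, 269.8], [208.8, 268.4]]
[115, 120, 114, 113, 108, 103, 120, 118, 115, 115, 105, 167, 165, 164, 164, 163, 163, 164, 163, 161, 161, 161, 160, 160, 165, 168, 173, 176, 182, 111, 99, 40, 85, 82, 86, 84, 80, 80, 82, 83, 82, 112, 114]
[[436.0, 437.0], [334.0, 344.0]]
changed px tray/mat 0
```

```bash
python3 -c "
from bench import r
print(r.hand_in())"
```

```text
the job is handed in; nothing more can be done
None
```

The job is handed in, at about 71 s of robot time: both stands are upright in the tray, all three capacitors and three relays are in their matching compartments, and the lid is pressed shut, though I confirmed that only from force and pixel readings because my picture allowance was used up.

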